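# Hover the service cover over the tracer's threaded holes

## Task

Take the loose cover plate off its stand, turn it level with its blue-panelled outer face up, and hold it hovering about 25 mm (no less than 10, no more than 40) above the lens tracer's mounting frame, each of its four holes straight above its own threaded hole, wide-set pair over wide-set pair, ready for the screws. Finish while still holding it there, steady in the gripper; the cover must not touch the tracer on the way, and the other things on the counter are to be left alone.

Things in the scene. Friction and masses are not known exactly. Their poses are not given: they have to be found in the camera images.
- cover: Loose cover plate 110 x 56 x 6 mm, 0.08-0.15 kg, cream, blue panel on its outer face. Origin: centre of inner face; x along the 110 mm length to the end with a small blue mark and the wide-set holes; y across; z out of the outer face. At the start it leans back 25 deg from upright on the stand, wide end up, outer face to the stand's -x and a little up, origin 115 mm above the table, long edges free to grip.
- stand: Dark steel easel, fixed. Origin on the table below the cover's middle; front is -x. Base 150 x 100 x 10 mm, x from -55 to +95. Back rest, ledge and posts are 30 mm wide (y), centred; the back rest, 8 mm thick, ends 35 mm past the cover's middle; a lip 8 mm high stands 2 mm in front of the cover's lower edge: raise the cover 15 mm along its length, then draw it off.
- tracer: Lens tracer, a fixed machine with blue lower body and cream top, 240 (x) x 290 (y) mm, top 112 mm above the table. On it, centred, a grey mounting frame 126 (x) x 74 (y) x 8 mm with a dark opening 66 x 30 mm and four threaded holes. Origin on the table under its centre; x along the frame towards the wide-set threads; z up.
- seat (a point): Centre of the mounting frame's top face, 120 mm above the table; axes as the tracer's. The cover belongs above it with the same x direction.
- hole0 (a point): Centre of a 10 mm hole in the cover at its inner face, at x, y = +45, +18 mm in the cover's frame (wide-set pair). Belongs above thread0.
- thread0 (a point): Mouth of a 6 mm threaded hole with a brass rim, on the frame's top face (120 mm above the table), at x, y = +45, +18 mm in the tracer's frame (wide-set pair).
- hole1 (a point): Centre of a 10 mm hole in the cover at its inner face, at x, y = +45, -18 mm in the cover's frame (wide-set pair). Belongs above thread1.
- thread1 (a point): Mouth of a 6 mm threaded hole with a brass rim, on the frame's top face (120 mm above the table), at x, y = +45, -18 mm in the tracer's frame (wide-set pair).
- hole2 (a point): Centre of a 10 mm hole in the cover at its inner face, at x, y = -45, +11 mm in the cover's frame (narrow-set pair). Belongs above thread2.
- thread2 (a point): Mouth of a 6 mm threaded hole with a brass rim, on the frame's top face (120 mm above the table), at x, y = -45, +11 mm in the tracer's frame (narrow-set pair).
- hole3 (a point): Centre of a 10 mm hole in the cover at its inner face, at x, y = -45, -11 mm in the cover's frame (narrow-set pair). Belongs above thread3.
- thread3 (a point): Mouth of a 6 mm threaded hole with a brass rim, on the frame's top face (120 mm above the table), at x, y = -45, -11 mm in the tracer's frame (narrow-set pair).
- screwdriver: Loose screwdriver lying on the table at the right, along its own x. Bystander.
- screw_tray: Loose blue open tray 90 x 70 x 22 mm, at the back. Origin under its centre. Bystander.
- spray: White spray bottle with blue cap, 52 mm across, 150 mm high, standing at the back. Origin under its centre. Bystander.
- case: Dark grey spectacle case 65 (x) x 160 (y) x 42 mm, at the back. Origin under its centre. Bystander.
- lens_tray: White lens tray 160 (x) x 240 (y) x 30 mm with two lenses, at the left. Origin under its centre. Bystander.
- cup: White ceramic cup 76 mm across, 95 mm high, at the right. Origin under its centre. Bystander.
There are look-alikes about, which are no part of the job. Of the things that look like the cover, the larger one is meant.

How it is judged:
By the outcome, as a careful person would: the job done as asked, in the order asked, and still so for the second after the job is handed in, while the arm keeps its last pose, push and grip.
It also fails if it takes over 45 s, if anything falls off the work surface, if the arm or the gripper's body presses on something with over 40 N, if the wrist force passes 120 N, or if a joint passes its speed limit or range.

## Robot

A 6-joint arm with a two-finger parallel gripper is mounted at the origin on the work surface. World frame = base frame: x ahead of the robot, y to its left, z up, the work surface at z = 0. Lengths are in m, angles in rad, forces in N, time in s.
With the tool pointing down it reaches from about 0.35 to 1 m from the base axis. Payload 7.1 kg.
Tool frame: the origin (TCP) lies at the very end of the fingers, on their centre line; the grasp point (between the pads) lies 19 mm behind it; z points along the fingers, y is the direction in which the jaws open and shut (so a half turn about z gives the same grasp; the last joint's range is limited). The gripper opens to 85 mm and grips with 20 to 120 N. Pads are 22 mm wide; open, the fingers measure 114 mm over their backs; the gripper's body (76 mm by 85 mm) begins 54 mm behind the grasp point. The pads swing forward as they close: fully open they stand 13 mm farther back than shut.
Start: joints at [-1.119, 0.423, 1.63, -0, 1.089, -0.019], TCP at [0.284, -0.557, 0.191] pointing down, gripper open.
Joint ranges: [-3, 3], [-0.9, 2.11], [0.09, 2.58], [-1.31, 4.45], [0.11, 2.69], [-2.54, 2.54]. Speed limits (rad/s): [2.39, 2.39, 3.01, 3.14, 3.14, 3.14].

## Interface

Orientations are given as [roll, pitch, yaw] about the fixed x, y, z axes, in that order (R = Rz(yaw) Ry(pitch) Rx(roll)).
In Python, from plant import * gives the robot as it stands. The module is installed in compiled form; this text tells all that it offers.
- The arm moves only by the tool step_arm, never from a script. Its argument "series" is a list of rows, each an object of numbers: "x", "y", "z": the shift along the tool's x, y, z in cm; "roll": the turn about the tool's z in rad; "grip": the finger opening in cm, from 0 to 8.54. In form: [{"x": .., "y": .., "z": .., "roll": .., "grip": ..}, ...]. A call has 1 to 8 rows; each row is the pose to reach, as a shift and turn from the pose commanded when the call began, along the tool's axes at that moment; what a row does not reach only later rows make up. A row lasts 1/8 s, in which the tool goes at most 62.5 mm and 10.7 degrees, less where a joint would pass 70% of its speed; a pose out of reach is approached as far as the arm can. A call with a gripper value outside its range is refused whole. The fingers move at their own pace and stop on an object; the grip force is fixed at half the most. Time passes only in rows, so rows that repeat a pose let the fingers close. It gives the time, the measured TCP pose, the force and the opening at its end, in the units of the state.
- read_state(): the state, without advancing time (a new reading comes with each control period).
- snapshot(name): name is "scene" or "top"; returns a dict with "img" (384x512x3 uint8, red, green, blue), "fx", "fy", "cx", "cy" (pixels), "origin" and "orientation" of the camera in the world. Camera axes: x right, y up, looking along -z (the intrinsics and any distortion apply to the point x, -y, -z); pixel columns grow to the right and rows downward; lengths in m; the calibration is good to about 2 mm. A picture is of the moment at which its call begins. There is no depth.
- close_job(): hands the job in, once; it reports no verdict.
The state is a dict: "t": time; "q": joint angles; "qd": joint speeds; "tau": joint torques, N m; "tool_pos": TCP position; "ee_rot": TCP orientation; "force": force on the tool from outside, world axes, zero at the start; "moment": the same for the moment, N m; "grip_width": opening from 0.0 (shut) to 1.0 (fully open).
Only numpy, scipy, OpenCV 4.12 (cv2) and the standard library are available. Lean on these libraries where they do the work, as an engineer would, in place of code of your own. Each camera call takes 0.05 s, during which the arm holds its last target.

## Working session

There is one attempt and no reset: what is moved stays moved. The work goes in short steps, Python scripts to look and compute and a tool call to move; the robot and the scene stay as the last step left them, time stands still between calls to the robot, and variables do not carry over. Pictures are saved under pics/ and viewed, and the job is handed in when it is done.

Besides the shell and the picture viewer there is one more tool, called after "Request:" as name([rows], argument=value, ...), one row to a line, values as JSON. step_arm: Moves the arm, as the interface text tells. Its arguments: {"type":"object","properties":{"series":{"type":"array","items":{"type":"object","properties":{"x":{"type":"number"},"y":{"type":"number"},"z":{"type":"number"},"roll":{"type":"number"},"grip":{"type":"number"}}}}},"required":["series"]}

```bash
mkdir -p pics
python3 - <<'E'
from plant import *
import cv2
s=read_state(); print({k:s[k] for k in('t','q','tool_pos','ee_rot','force','grip_width')})
for n in('scene','top'):
    d=snapshot(n); cv2.imwrite(f'pics/{n}0.png',d['img'][:,:,::-1]); print(n,{k:v for k,v in d.items() if k!='img'})
E
```

```text
{'t': 0.0, 'q': array([-1.11900673e+00,  4.23876080e-01,  1.63070379e+00, -4.74628018e-06,
        1.08862224e+00, -1.89996194e-02]), 'tool_pos': array([ 0.28324111, -0.55643011,  0.19061834]), 'ee_rot': array([-3.13998342e+00, -2.63761961e-05,  4.70791397e-01]), 'force': array([-0.37376076, -0.27020191, -0.02760485]), 'grip_width': 0.9994259222801256}
scene {'fx': 489.64952141177434, 'fy': 489.64952141177434, 'cx': 258.7424865861857, 'cy': 194.15847733727983, 'origin': array([1.50838877, 0.33603532, 1.60428435]), 'orientation': array([0.57608947, 0.00303323, 1.9002286 ])}
top {'fx': 381.5746577496069, 'fy': 381.5746577496069, 'cx': 255.89303528972516, 'cy': 189.78496858740155, 'origin': array([0.51966396, 0.0183252 , 1.3449479 ]), 'orientation': array([ 0.06646506, -0.00934247, -1.54326256])}
```

View pics/scene0.png

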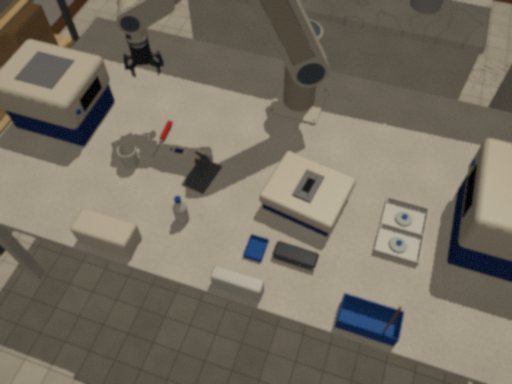

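View pics/top0.png

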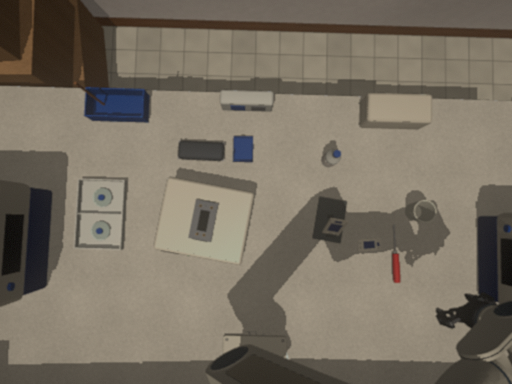

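```bash
cat > h.py <<'E'
import numpy as np, cv2
from scipy.spatial.transform import Rotation as Rn
def R(e): return Rn.from_euler('xyz',e).as_matrix()
def ray(d,u,v):
    r=R(d['orientation'])@np.array([(u-d['cx'])/d['fx'],-(v-d['cy'])/d['fy'],-1.]); return d['origin'],r
def onz(d,u,v,z):
    o,r=ray(d,u,v); return o+r*(z-o[2])/r[2]
def proj(d,p):
    c=R(d['orientation']).T@(np.asarray(p)-d['origin']); return np.array([d['cx']+d['fx']*c[0]/-c[2], d['cy']+d['fy']*c[1]/c[2]])
def tri(d1,p1,d2,p2):
    o1,r1=ray(d1,*p1);o2,r2=ray(d2,*p2)
    k=np.linalg.lstsq(np.c_[r1,-r2],o2-o1,rcond=None)[0]
    a,b=o1+k[0]*r1,o2+k[1]*r2; return (a+b)/2,np.linalg.norm(a-b)
def crop(d,u,v,w,h,s,name):
    im=d['img'][v:v+h,u:u+w,::-1]; cv2.imwrite('pics/'+name,cv2.resize(im,None,fx=s,fy=s,interpolation=cv2.INTER_CUBIC))
E
python3 - <<'E'
from plant import *
from h import *
t=snapshot('top');s=snapshot('scene')
crop(t,300,185,100,75,8,'c1.png');crop(s,140,135,100,75,8,'c2.png')
crop(t,145,165,120,105,5,'c3.png');crop(s,250,145,120,100,5,'c4.png')
import pickle;pickle.dump((t,s),open('a.pkl','wb'))
E
```

```text
(no output)
```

View pics/c1.png

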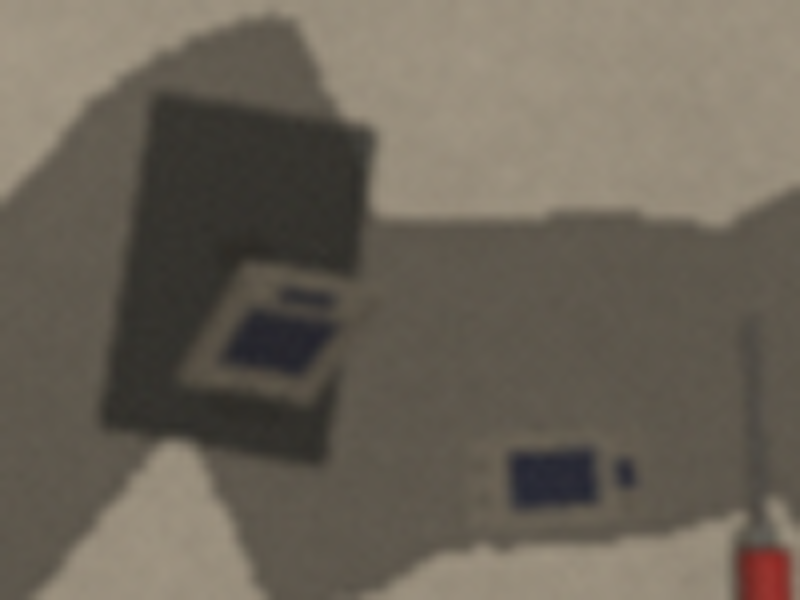

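View pics/c2.png

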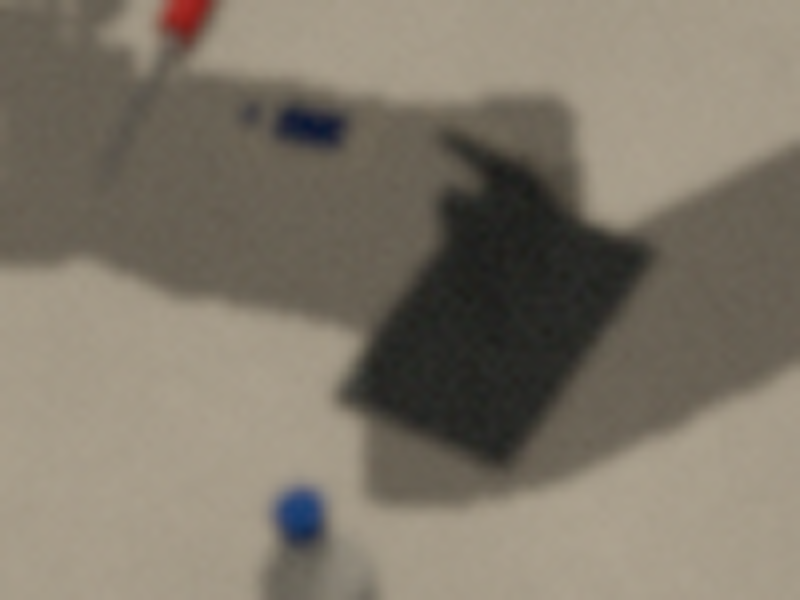

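View pics/c3.png

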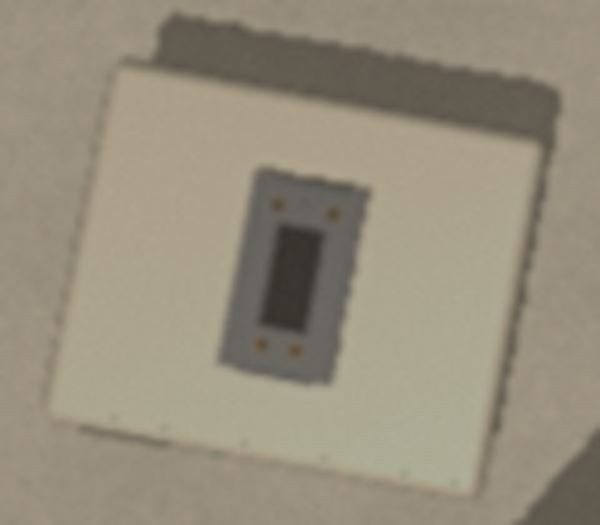

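View pics/c4.png

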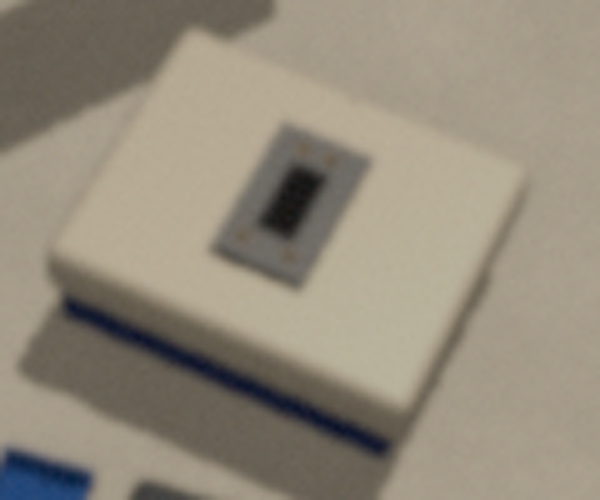

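Top view: the candidates for the cover are the plate on the easel at (335,227) and a smaller plate lying flat at (369,244). The easel plate is larger, leaning on the stand with its mark up, so it fits the description, and crop c1 confirms it. The tracer frame is at about (203,221), with its wide-set brass threads at the image top. Next I measure both poses.

```bash
cat > m.py <<'E'
import pickle
from h import *
t,s=pickle.load(open('a.pkl','rb'))
# base corners from dark mask (top)
g=cv2.cvtColor(t['img'],cv2.COLOR_RGB2GRAY)
def c1(p): return (300+(p[0]+.5)/8-.5,185+(p[1]+.5)/8-.5)
B=np.array([onz(t,*c1(p),.010) for p in [(153,93),(374,130),(326,466),(100,431)]])
print('base',B[:,:2].round(4)); 
print('lens',np.linalg.norm(B[1]-B[0]),np.linalg.norm(B[2]-B[1]),np.linalg.norm(B[3]-B[2]),np.linalg.norm(B[0]-B[3]))
ax=((B[0]-B[3])+(B[1]-B[2]))[:2];ya=np.arctan2(ax[1],ax[0])
ay=((B[0]-B[1])+(B[3]-B[2]))[:2];yb=np.arctan2(-ay[0],ay[1]);print('yaw',ya,yb)
yaw=(ya*1.5+yb)/2.5
c=B.mean(0)[:2]-0.020*np.array([np.cos(yaw),np.sin(yaw)])
print('stand',c,yaw)
# threads
def blob(d,lo,box):
    pass
def c3(p): return (145+(p[0]+.5)/5-.5,165+(p[1]+.5)/5-.5)
T=np.array([onz(t,*c3(p),.120) for p in [(278,204),(333,214),(261,345),(295,350)]])[:,:2]
def c4(p): return (250+(p[0]+.5)/5-.5,145+(p[1]+.5)/5-.5)
S=np.array([onz(s,*c4(p),.120) for p in [(288,257),(245,236),(333,160),(306,150)]])[:,:2]
M=np.array([[45,18],[45,-18],[-45,11],[-45,-11]])/1e3
F=np.array([[63,37],[63,-37],[-63,-37],[-63,37]])/1e3
Ft=np.array([onz(t,*c3(p),.120) for p in [(258,167),(371,187),(331,384),(218,364)]])[:,:2]
def fit(P,Q):
    a=P-P.mean(0);b=Q-Q.mean(0)
    th=np.arctan2((a[:,0]*b[:,1]-a[:,1]*b[:,0]).sum(),(a*b).sum())
    Rm=np.array([[np.cos(th),-np.sin(th)],[np.sin(th),np.cos(th)]])
    o=Q.mean(0)-Rm@P.mean(0); return o,th,np.linalg.norm((P@Rm.T+o)-Q,axis=1)
for n,(P,Q) in {'top':(M,T),'scene':(M,S),'frame':(F,Ft)}.items(): print(n,fit(P,Q))
# predicted cover in top
def cov(p):
    a=np.radians(25);x=np.array([np.sin(a),0,np.cos(a)]);z=np.array([-np.cos(a),0,np.sin(a)])
    v=np.array([0,0,.115])+p[0]*x+p[1]*np.array([0,1,0])+p[2]*z
    return np.r_[c,0]+R([0,0,yaw])@v
for p in [(.055,.028,.006),(.055,-.028,.006),(-.055,-.028,.006),(-.055,.028,.006)]:
    u=proj(t,cov(p)); print('cover pred crop px',(u-[300,185]+.5)*8-.5, cov(p).round(3))
E
python3 m.py
```

```text
base [[ 0.5925 -0.2125]
 [ 0.579  -0.3098]
 [ 0.4322 -0.2906]
 [ 0.4446 -0.1919]]
lens 0.09821362202393141 0.14810545057519783 0.09950752596110359 0.1493323545288985
yaw -0.1344106282490392 -0.13188605852549745
stand [ 0.49226538 -0.24852937] -0.13340080035962248
top (array([0.4992779 , 0.17559073]), np.float64(-0.1582520779358288), array([2.50669085e-04, 3.32028219e-05, 3.59776847e-04, 5.35650048e-04]))
scene (array([0.49989497, 0.17798786]), np.float64(-0.16436394682133615), array([0.00168205, 0.0004999 , 0.00145983, 0.0002786 ]))
frame (array([0.50119019, 0.17388289]), np.float64(-0.1600392413014913), array([0.00066986, 0.00143222, 0.0008629 , 0.00144346]))
cover pred crop px [248.02847512 277.92710195] [ 0.514 -0.223  0.167]
cover pred crop px [391.51731879 301.2690244 ] [ 0.506 -0.279  0.167]
cover pred crop px [315.32122785 407.32092864] [ 0.46  -0.272  0.068]
cover pred crop px [182.70055548 385.73946447] [ 0.468 -0.217  0.068]
```

```bash
cat >> h.py <<'E'
ST=np.array([.4923,-.2485]);SY=-.1334
def stand(x,y,z): return np.r_[ST,0]+R([0,0,SY])@np.array([x,y,z])
def rel(st,p,yaw=None):
    d=R(st['ee_rot']).T@(np.asarray(p)-st['tool_pos'])*100
    return d.round(2), None if yaw is None else round(st['ee_rot'][2]-yaw,3)
E
python3 - <<'E'
from plant import *
from h import *
st=read_state(); print(st['grip_width'],rel(st,stand(.0024,0,.210),SY))
E
```

```text
0.9980373358050588 (array([ 32.8 , -17.85,  -1.89]), np.float64(0.604))
```

Request:
step_arm([
  {"x": 5, "y": -3, "z": -1.9, "roll": 0.15},
  {"x": 10, "y": -5.6, "z": -1.9, "roll": 0.3},
  {"x": 15, "y": -8.3, "z": -1.9, "roll": 0.45},
  {"x": 20, "y": -11, "z": -1.9, "roll": 0.604},
  {"x": 25, "y": -13.6, "z": -1.9, "roll": 0.604},
  {"x": 29, "y": -16, "z": -1.9, "roll": 0.604},
  {"x": 32.8, "y": -17.85, "z": -1.9, "roll": 0.604},
  {"x": 32.8, "y": -17.85, "z": -1.9, "roll": 0.604},
])

```text
$.series[0]: bad value
```

Run:
```python
from plant import *
from h import *
st=read_state(); print(st['t'],st['tool_pos'],st['ee_rot'],rel(st,stand(.0024,0,.107),SY))
t=snapshot('top');s=snapshot('scene')
crop(t,290,175,100,75,8,'d1.png');crop(s,150,100,100,75,8,'d2.png')
```

```text
0.2 [ 0.28335671 -0.556653    0.19092454] [-3.14064505e+00 -4.06836237e-05  4.70817749e-01] (array([ 32.8 , -17.84,   8.41]), np.float64(0.604))
```

View pics/d1.png

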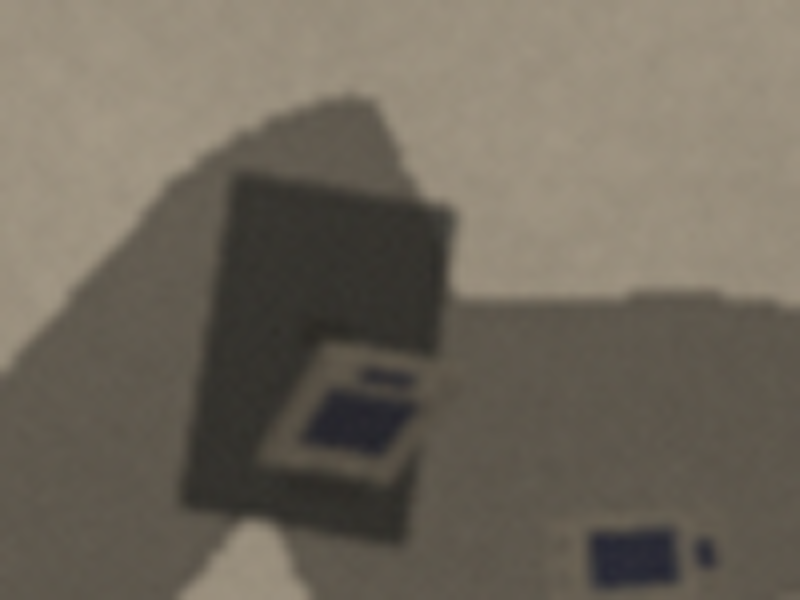

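View pics/d2.png

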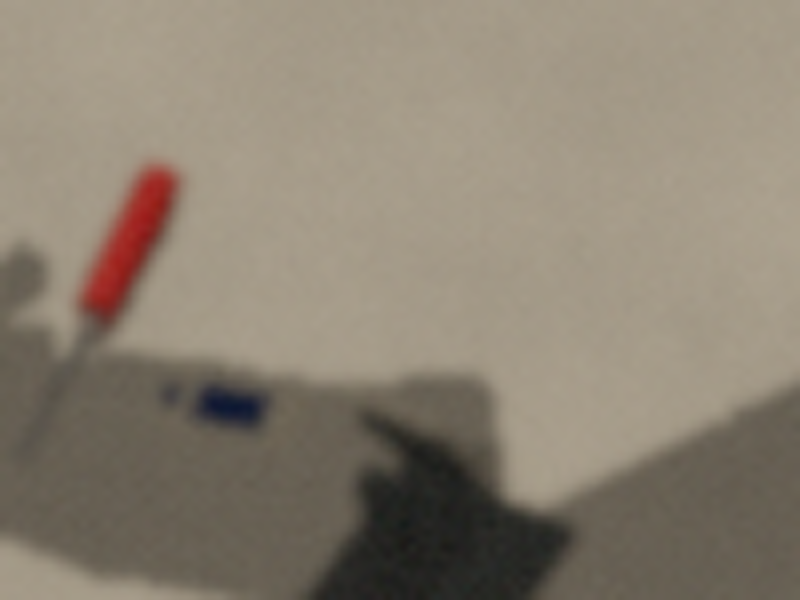

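The call was refused because the grip value was missing, so the arm hasn't moved. The pictures still show the start scene. I'll resend it with grip included.

Request:
step_arm([
  {"x": 5, "y": -3, "z": -1.9, "roll": 0.15, "grip": 8.5},
  {"x": 10, "y": -5.6, "z": -1.9, "roll": 0.3, "grip": 8.5},
  {"x": 15, "y": -8.3, "z": -1.9, "roll": 0.45, "grip": 8.5},
  {"x": 20, "y": -11, "z": -1.9, "roll": 0.604, "grip": 8.5},
  {"x": 25, "y": -13.6, "z": -1.9, "roll": 0.604, "grip": 8.5},
  {"x": 29, "y": -16, "z": -1.9, "roll": 0.604, "grip": 8.5},
  {"x": 32.8, "y": -17.85, "z": -1.9, "roll": 0.604, "grip": 8.5},
  {"x": 32.8, "y": -17.85, "z": -1.9, "roll": 0.604, "grip": 8.5},
])

```text
t: 1.3
tool_pos: [0.4962, -0.2471, 0.2105]
ee_rot: [-3.141, -0.0, -0.129]
force: [-0.3, -0.0, -0.8]
grip_width: 0.993
```

Run:
```python
from plant import *
from h import *
st=read_state(); print(st['t'],st['tool_pos'],st['ee_rot'],rel(st,stand(.0024,0,.107),SY))
t=snapshot('top');s=snapshot('scene')
crop(t,290,175,100,75,8,'d3.png');crop(s,150,100,100,75,8,'d4.png')
```

```text
1.3 [ 0.49622075 -0.24707303  0.21047666] [-3.14142728e+00 -3.89113554e-04 -1.29494260e-01] (array([-0.13,  0.19, 10.35]), np.float64(0.004))
```

View pics/d3.png

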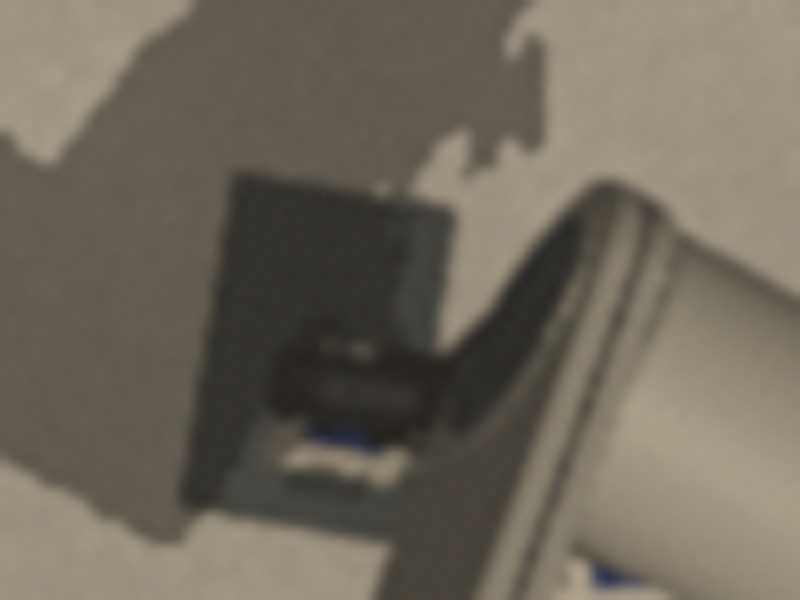

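View pics/d4.png

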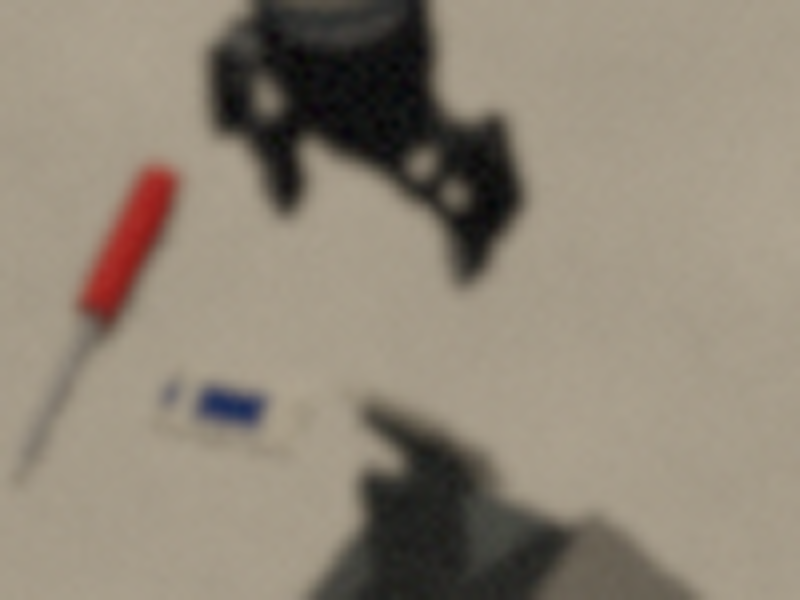

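The arm is over the cover with its jaws straddling the top edge (d4: fingertips at crop (285,205) and (465,280), cover top edge around (430,430)). Now down to the grasp height.

Request:
step_arm([
  {"x": 0, "y": 0, "z": 3, "roll": 0, "grip": 8.5},
  {"x": 0, "y": 0, "z": 6, "roll": 0, "grip": 8.5},
  {"x": 0, "y": 0, "z": 8.5, "roll": 0, "grip": 8.5},
  {"x": 0, "y": 0, "z": 10.3, "roll": 0, "grip": 8.5},
  {"x": 0, "y": 0, "z": 10.3, "roll": 0, "grip": 8.5},
])

```text
t: 2.02
tool_pos: [0.4936, -0.2494, 0.1063]
ee_rot: [-3.141, 0.002, -0.134]
force: [-1.1, 0.1, 0.6]
grip_width: 0.994
```

Run:
```python
from plant import *
from h import *
st=read_state(); print(st['t'],st['tool_pos'],st['ee_rot'],rel(st,stand(.0024,0,.107),SY))
t=snapshot('top');s=snapshot('scene')
crop(s,150,100,100,75,8,'e4.png')
for z,n in((.12,'open tip'),(.107,'tcp')):
  for y in (.0425,-.0425): print(n,(proj(s,stand(.0024,y,z))-[150,100]+.5)*8)
```

```text
2.025 [ 0.4936149  -0.2493724   0.10629018] [-3.14072224e+00  2.49094171e-03 -1.34335137e-01] (array([ 0.1 , -0.07, -0.07]), np.float64(-0.001))
open tip [488.77411908 466.14038953]
open tip [334.68351971 403.3647289 ]
tcp [491.10048658 482.6601545 ]
tcp [337.87200467 420.0639878 ]
```

View pics/e4.png

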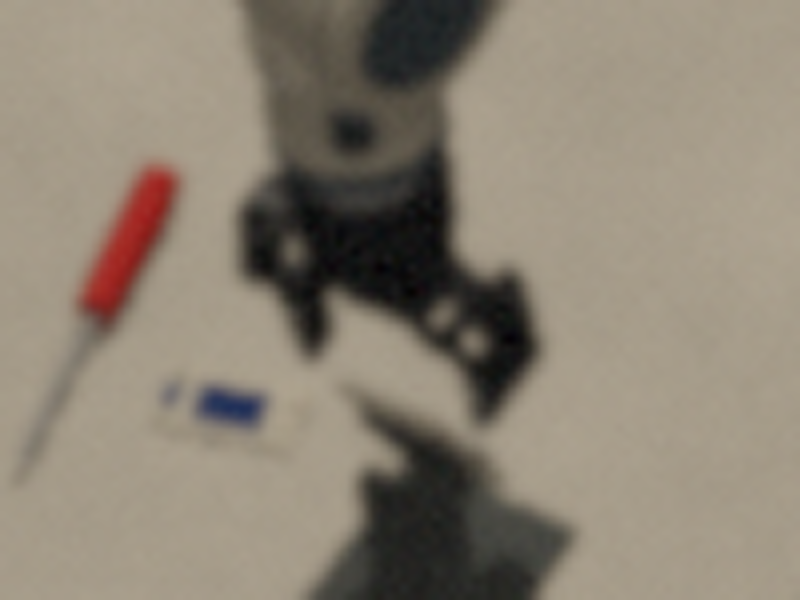

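Run:
```python
import pickle
from h import *
t,s=pickle.load(open('a.pkl','rb'))
def cov(p):
    a=np.radians(25);x=np.array([np.sin(a),0,np.cos(a)]);z=np.array([-np.cos(a),0,np.sin(a)])
    v=np.array([0,0,.115])+p[0]*x+p[1]*np.array([0,1,0])+p[2]*z
    return stand(*v)
c=lambda p:((proj(s,p)-[150,100]+.5)*8).round()
for y in(.028,-.028): print('cover top outer/inner',c(cov((.055,y,.006))),c(cov((.055,y,0))),'bottom',c(cov((-.055,y,0))))
for x in(.095,-.055):
  for y in(.05,-.05): print('base',x,y,c(stand(x,y,.01)))
for z in(.107,.13,.15,.17): print(z,[c(stand(.0024,y,z)) for y in(.0425,-.0425)])
from plant import *
s2=snapshot('scene'); crop(s2,130,60,130,110,6,'e5.png')
```

```text
cover top outer/inner [436. 417.] [431. 428.] bottom [498. 486.]
cover top outer/inner [332. 375.] [327. 386.] bottom [400. 446.]
base 0.095 0.05 [427. 745.]
base 0.095 -0.05 [252. 669.]
base -0.055 0.05 [576. 522.]
base -0.055 -0.05 [405. 452.]
0.107 [array([491., 483.]), array([338., 420.])]
0.13 [array([487., 453.]), array([332., 390.])]
0.15 [array([483., 427.]), array([327., 364.])]
0.17 [array([480., 401.]), array([322., 337.])]
```

View pics/e5.png

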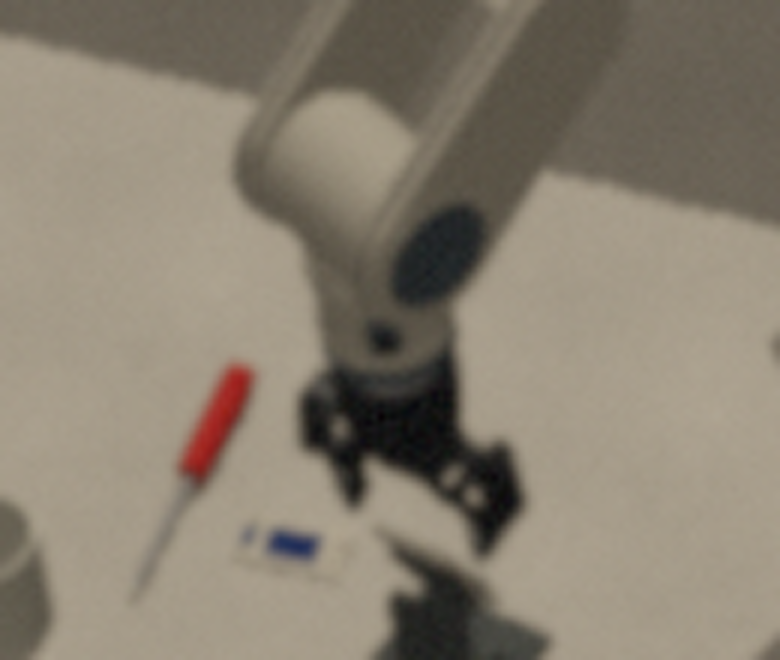

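Run:
```python
import pickle
from h import *
t,s=pickle.load(open('a.pkl','rb'))
p=np.array([.2833,-.5566,.191]);yd=np.array([np.sin(.4708),-np.cos(.4708),0])
d=s['img'].copy()
crop(s,105,10,80,75,8,'f1.png'); crop(t,420,280,90,75,8,'f2.png')
for z in(0,.013,.04): print(z,[((proj(s,p+yd*k+[0,0,z])-[105,10]+.5)*8).round() for k in(-.0425,.0425)],[((proj(t,p+yd*k+[0,0,z])-[420,280]+.5)*8).round() for k in(-.0425,.0425)])
```

```text
0 [array([438., 589.]), array([268., 606.])] [array([ 83., 212.]), array([284., 112.])]
0.013 [array([434., 570.]), array([263., 587.])] [array([ 99., 220.]), array([303., 120.])]
0.04 [array([424., 529.]), array([251., 547.])] [array([135., 238.]), array([343., 135.])]
```

View pics/f1.png

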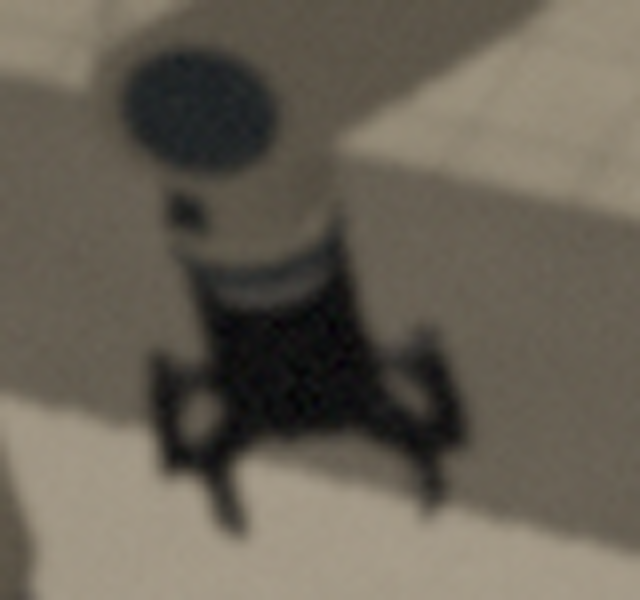

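View pics/f2.png

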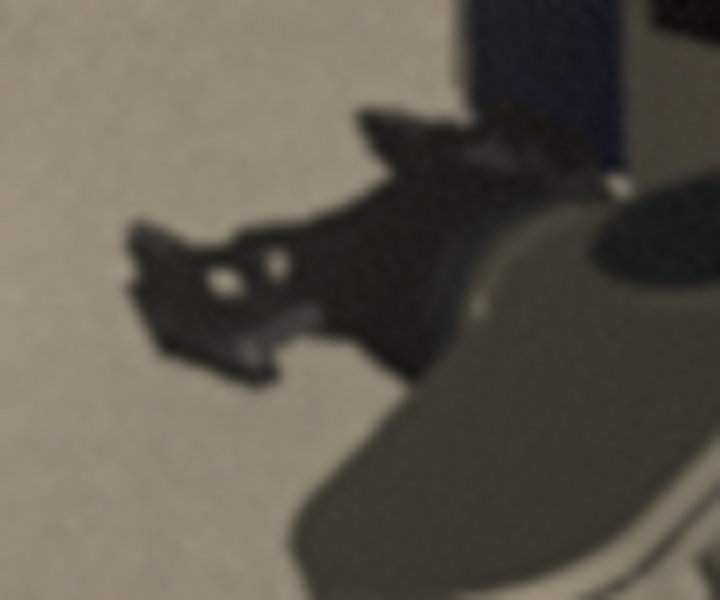

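In both views the visible fingertips sit about 45 mm above the stated TCP, where about 13 mm is expected for open fingers. I'll back off and check with the gripper shut before trusting either one.

Request:
step_arm([
  {"x": 0, "y": 0, "z": -4, "roll": 0, "grip": 8.5},
  {"x": 0, "y": 0, "z": -9, "roll": 0, "grip": 8.5},
  {"x": 0, "y": 0, "z": -12, "roll": 0, "grip": 0},
  {"x": 0, "y": 0, "z": -12, "roll": 0, "grip": 0},
  {"x": 0, "y": 0, "z": -12, "roll": 0, "grip": 0},
  {"x": 0, "y": 0, "z": -12, "roll": 0, "grip": 0},
  {"x": 0, "y": 0, "z": -12, "roll": 0, "grip": 0},
])

```text
t: 3.05
tool_pos: [0.4944, -0.2489, 0.2264]
ee_rot: [-3.141, 0.002, -0.133]
force: [-0.3, 0.3, -0.1]
grip_width: 0.001
```

Run:
```python
from plant import *
from h import *
st=read_state(); print(st['t'],st['tool_pos'],st['ee_rot'],st['grip_width'])
t=snapshot('top');s=snapshot('scene')
crop(s,150,80,100,75,8,'g1.png');crop(t,290,175,100,75,8,'g2.png')
for z in(0,.02,.04,.08): print(z,((proj(s,st['tool_pos']+[0,0,z])-[150,80]+.5)*8).round(),((proj(t,st['tool_pos']+[0,0,z])-[290,175]+.5)*8).round())
```

```text
3.05 [ 0.49436898 -0.24886754  0.22640289] [-3.14093731e+00  1.77557590e-03 -1.33220735e-01] 0.0006264759630897984
0 [388. 450.] [431. 415.]
0.02 [383. 422.] [444. 417.]
0.04 [378. 393.] [458. 418.]
0.08 [368. 333.] [487. 422.]
```

View pics/g1.png

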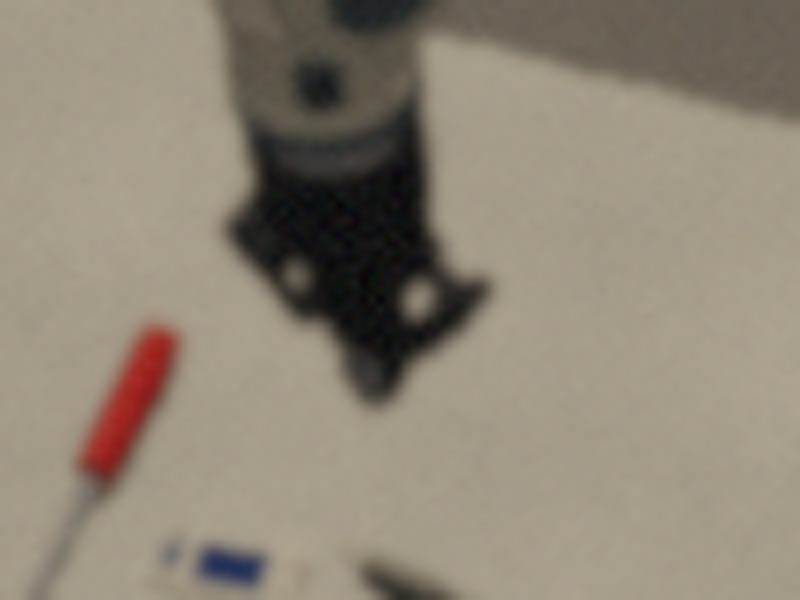

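View pics/g2.png

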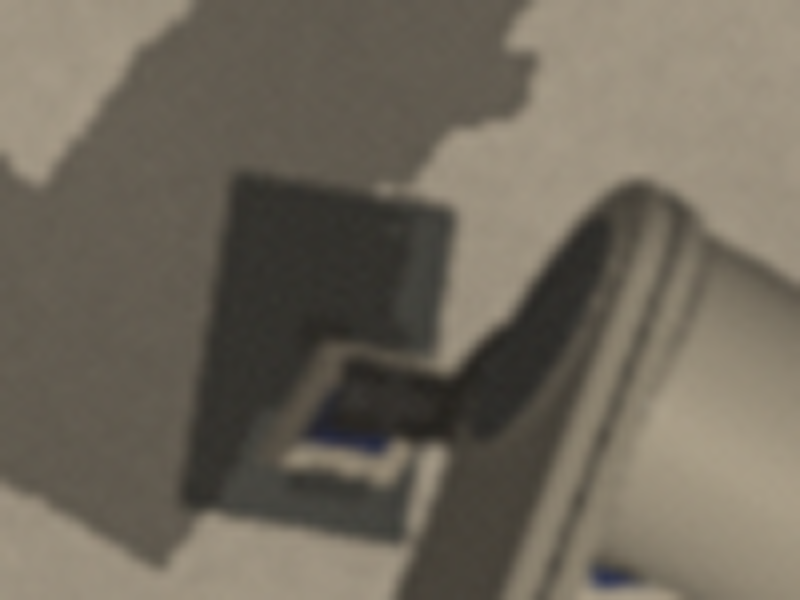

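With the gripper shut, the visible tip (g1 at (375,403)) is about 35–40 mm above the reported TCP, and it lines up well sideways. The cameras agree with each other and with known object heights. So I'll take the grasp height from the pictures and go down in checked stages.

Request:
step_arm([
  {"x": 0, "y": 0, "z": 0, "roll": 0, "grip": 8.5},
  {"x": 0, "y": 0, "z": 0, "roll": 0, "grip": 8.5},
  {"x": 0, "y": 0, "z": 0, "roll": 0, "grip": 8.5},
  {"x": 0, "y": 0, "z": 4, "roll": 0, "grip": 8.5},
  {"x": 0, "y": 0, "z": 8, "roll": 0, "grip": 8.5},
  {"x": 0, "y": 0, "z": 11, "roll": 0, "grip": 8.5},
  {"x": 0, "y": 0, "z": 12.7, "roll": 0, "grip": 8.5},
  {"x": 0, "y": 0, "z": 12.7, "roll": 0, "grip": 8.5},
])

```text
t: 4.15
tool_pos: [0.4944, -0.2489, 0.0996]
ee_rot: [-3.141, 0.002, -0.133]
force: [-0.3, 0.1, 0.1]
grip_width: 0.997
```

Request:
step_arm([
  {"x": 0, "y": 0, "z": 1, "roll": 0, "grip": 8.5},
  {"x": 0, "y": 0, "z": 1, "roll": 0, "grip": 8.5},
])

```text
t: 4.4
tool_pos: [0.495, -0.2492, 0.0906]
ee_rot: [3.142, -0.0, -0.133]
force: [0.2, 1.0, -0.2]
grip_width: 0.999
```

Run:
```python
from plant import *
from h import *
st=read_state(); print(st['t'],st['tool_pos'],st['ee_rot'],st['grip_width'],st['force'])
t=snapshot('top');s=snapshot('scene')
crop(s,150,100,100,75,8,'i1.png');crop(t,290,175,100,75,8,'i2.png')
```

```text
4.4 [ 0.49495157 -0.24917571  0.09058645] [ 3.14150216e+00 -2.79414755e-04 -1.33225023e-01] 0.9992803338127444 [ 0.23797926  1.03344945 -0.15646906]
```

View pics/i1.png

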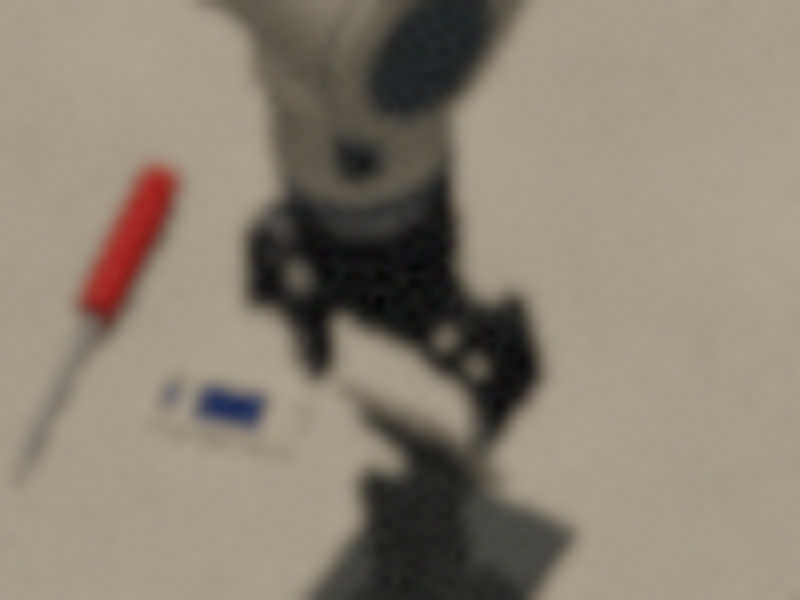

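View pics/i2.png

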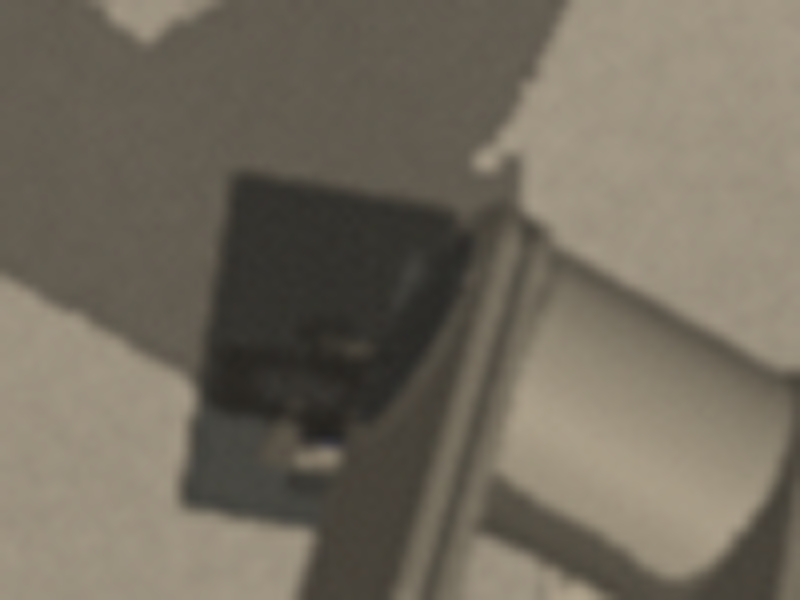

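Picture i1 shows the jaws straddling the cover, tips around z ≈ 0.14, the body well above the top edge, and no contact force. I'll continue down 24 mm.

Request:
step_arm([
  {"x": 0, "y": 0, "z": 0.7, "roll": 0, "grip": 8.5},
  {"x": 0, "y": 0, "z": 1.3, "roll": 0, "grip": 8.5},
  {"x": 0, "y": 0, "z": 1.4, "roll": 0, "grip": 8.5},
])

```text
t: 4.88
tool_pos: [0.4944, -0.2489, 0.0758]
ee_rot: [-3.141, 0.001, -0.133]
force: [-0.5, 0.5, 1.0]
grip_width: 0.998
```

Request:
step_arm([
  {"x": 0, "y": 0, "z": 0.6, "roll": 0, "grip": 8.5},
  {"x": 0, "y": 0, "z": 1, "roll": 0, "grip": 8.5},
  {"x": 0, "y": 0, "z": 1, "roll": 0, "grip": 8.5},
])

```text
t: 5.25
tool_pos: [0.4946, -0.249, 0.066]
ee_rot: [-3.141, 0.001, -0.133]
force: [-1.0, 0.1, -0.2]
grip_width: 0.993
```

Run:
```python
from plant import *
from h import *
st=read_state(); print(st['t'],st['tool_pos'],st['ee_rot'],st['grip_width'],st['force'],rel(st,stand(.0024,0,.07)))
s=snapshot('scene')
crop(s,150,100,100,75,8,'j1.png')
```

```text
5.25 [ 0.49461922 -0.24897948  0.06600198] [-3.14130948e+00  6.93021386e-04 -1.33235641e-01] 0.993289935175797 [-0.9654768   0.08808724 -0.17899024] (array([ 0.  , -0.02, -0.4 ]), None)
```

View pics/j1.png

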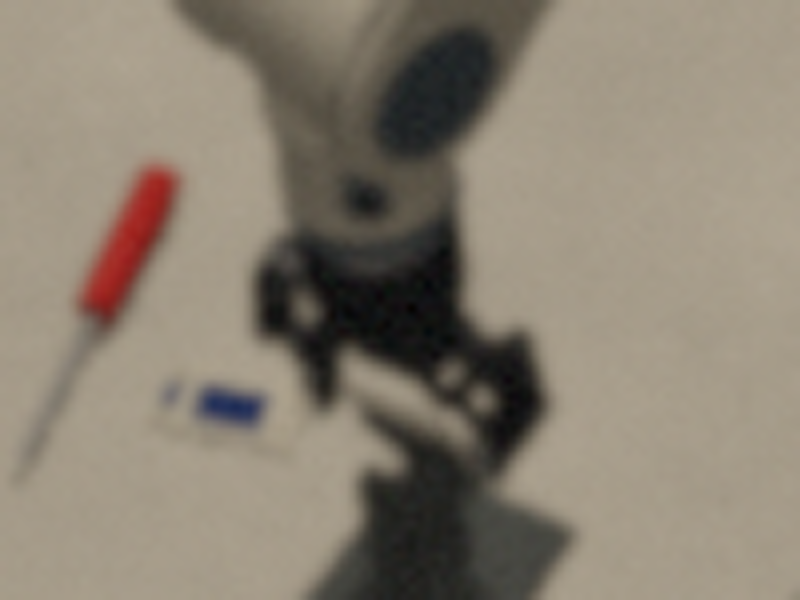

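Left tip at (325,405), so z ≈ 0.12, with the cover's top edge clear below the body. Closing the jaws now.

Request:
step_arm([
  {"x": 0, "y": 0, "z": 0, "roll": 0, "grip": 3},
  {"x": 0, "y": 0, "z": 0, "roll": 0, "grip": 3},
  {"x": 0, "y": 0, "z": 0, "roll": 0, "grip": 3},
  {"x": 0, "y": 0, "z": 0, "roll": 0, "grip": 3},
  {"x": 0, "y": 0, "z": 0, "roll": 0, "grip": 3},
  {"x": 0, "y": 0, "z": 0, "roll": 0, "grip": 3},
])

```text
t: 6.05
tool_pos: [0.4947, -0.2491, 0.0668]
ee_rot: [3.142, 0.0, -0.133]
force: [-3.1, 1.4, 5.8]
grip_width: 0.645
```

Run:
```python
from plant import *
from h import *
st=read_state(); print(st['t'],st['tool_pos'],st['ee_rot'],st['grip_width'],st['force'],st['moment'])
s=snapshot('scene');t=snapshot('top')
crop(s,150,100,100,75,8,'k1.png');crop(t,290,175,100,75,8,'k2.png')
```

```text
6.05 [ 0.49471919 -0.24910972  0.06681572] [ 3.14155840e+00  1.23859932e-04 -1.33175713e-01] 0.6453319568273218 [-3.13740256  1.35456636  5.84920147] [0.12872532 0.36058659 0.05511953]
```

View pics/k1.png

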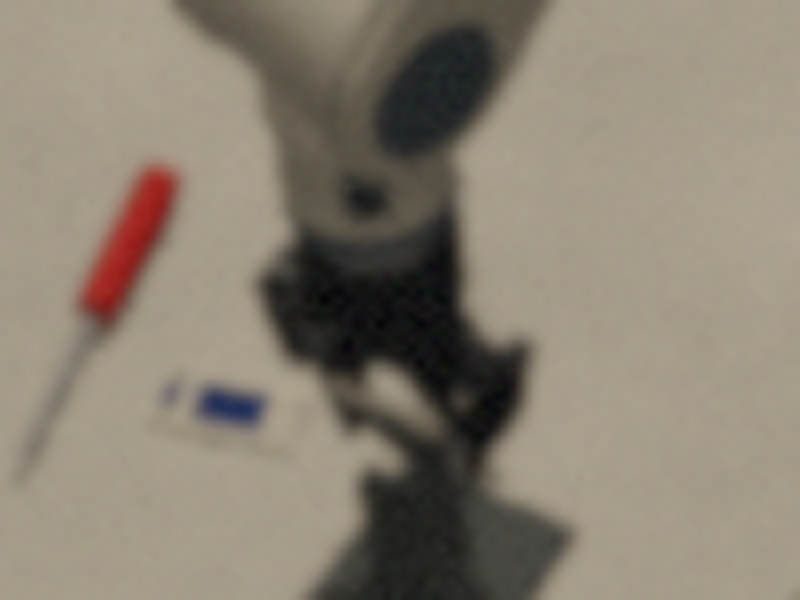

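View pics/k2.png

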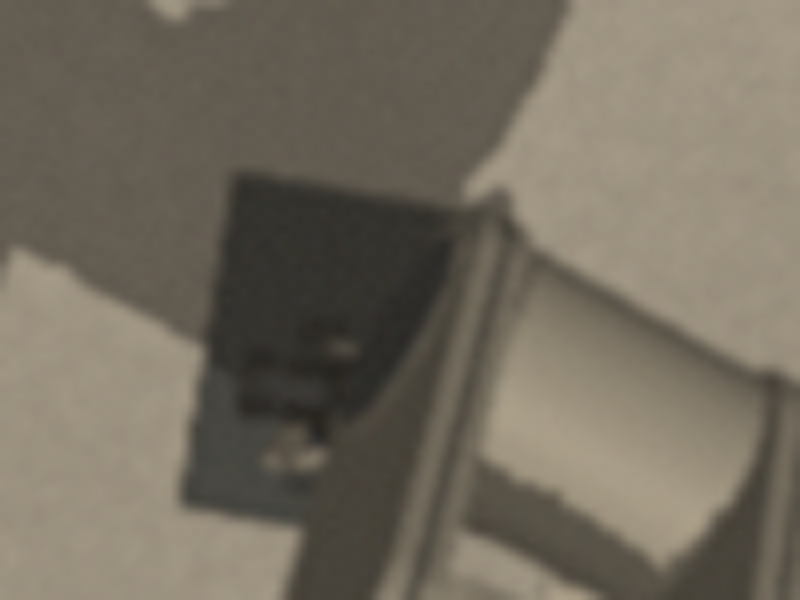

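The cover is gripped (opening 0.645, about 55 mm). The tool only rolls, so I can't tilt it directly. My plan is to slide the cover up along its length, then pivot it level between the pads by pressing its narrow end on the fixed top edge of the back rest.

Request:
step_arm([
  {"x": 0.4, "y": 0, "z": -0.9, "roll": 0, "grip": 3},
  {"x": 0.82, "y": 0, "z": -1.81, "roll": 0, "grip": 3},
  {"x": 1.2, "y": 0, "z": -3, "roll": 0, "grip": 3},
  {"x": 1.8, "y": 0, "z": -4.3, "roll": 0, "grip": 3},
  {"x": 2.3, "y": 0, "z": -5.4, "roll": 0, "grip": 3},
  {"x": 2.7, "y": 0, "z": -6.5, "roll": 0, "grip": 3},
  {"x": 2.7, "y": 0, "z": -6.5, "roll": 0, "grip": 3},
])

```text
t: 7.02
tool_pos: [0.5226, -0.2531, 0.1325]
ee_rot: [3.141, -0.002, -0.133]
force: [-0.0, 0.0, -1.4]
grip_width: 0.646
```

Run:
```python
from plant import *
from h import *
st=read_state(); print(st['t'],st['tool_pos'],st['ee_rot'],st['grip_width'],st['force'],st['moment'])
d=R([0,0,SY]).T@(st['tool_pos']-np.array([.4947,-.2491,.0668]));print('delta stand mm',d*1e3)
s=snapshot('scene');t=snapshot('top')
crop(s,150,80,100,75,8,'l1.png');crop(t,290,175,100,75,8,'l2.png')
```

```text
7.025 [ 0.52255635 -0.25305389  0.13251807] [ 3.14088621e+00 -1.97127660e-03 -1.32997876e-01] 0.6456408651431613 [-0.02851663  0.01006986 -1.36848518] [ 0.02865195 -0.02136132 -0.02994158]
delta stand mm [28.13474198 -0.21373463 65.71807093]
```

View pics/l1.png

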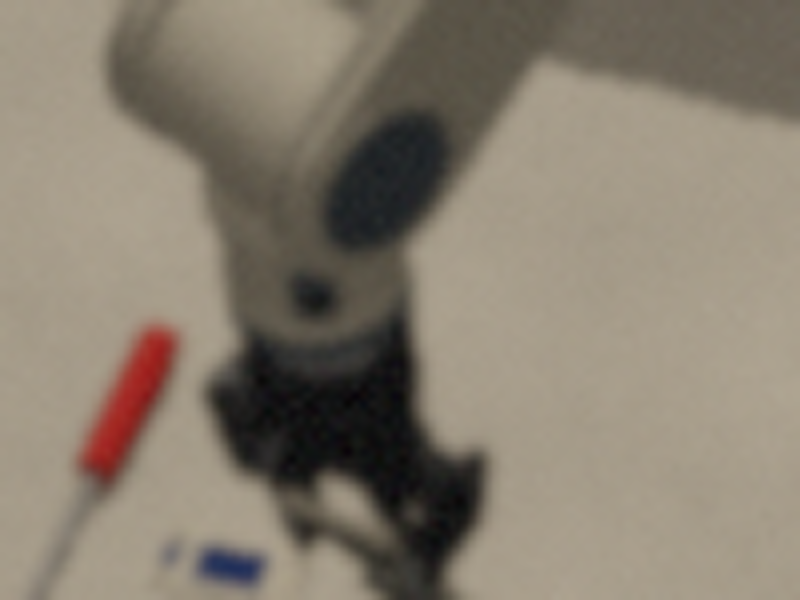

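View pics/l2.png

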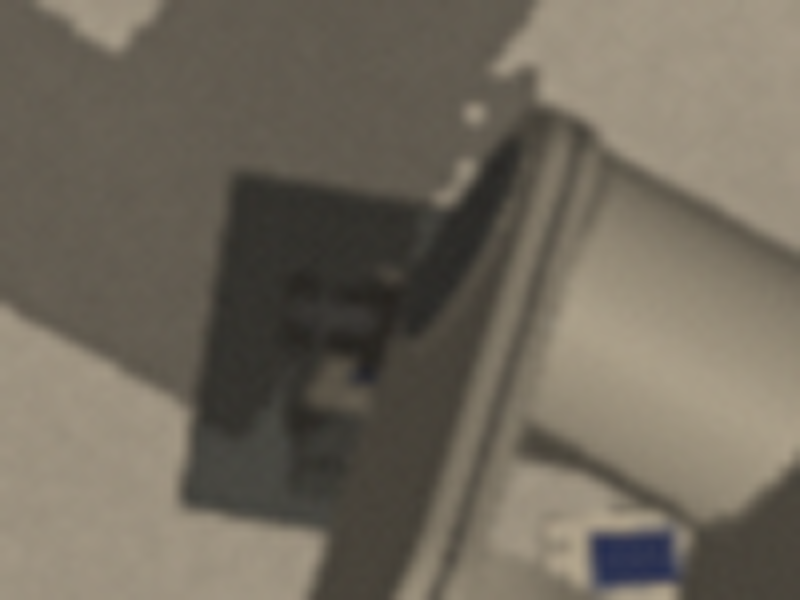

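Request:
step_arm([
  {"x": 0.3, "y": 0, "z": 0.15, "roll": 0, "grip": 3},
  {"x": 0.85, "y": 0, "z": 0.42, "roll": 0, "grip": 3},
  {"x": 1.36, "y": 0, "z": 0.76, "roll": 0, "grip": 3},
  {"x": 1.36, "y": 0, "z": 0.76, "roll": 0, "grip": 3},
])

```text
t: 7.62
tool_pos: [0.5338, -0.2542, 0.1234]
ee_rot: [-3.141, 0.004, -0.133]
force: [-5.2, 0.1, 4.7]
grip_width: 0.642
```

Run:
```python
from plant import *
from h import *
st=read_state(); print(st['force'],st['moment'],st['grip_width'])
d=R([0,0,SY]).T@(st['tool_pos']-np.array([.4947,-.2491,.0668]));print('delta stand mm',d*1e3)
s=snapshot('scene');t=snapshot('top')
crop(s,150,90,100,75,8,'l3.png');crop(t,290,165,100,75,8,'l4.png')
```

```text
[-5.18283356  0.09579935  4.70951051] [ 0.14819293  1.08713974 -0.01268871] 0.6418079233325349
delta stand mm [39.38328938  0.13809927 56.55731901]
```

View pics/l3.png

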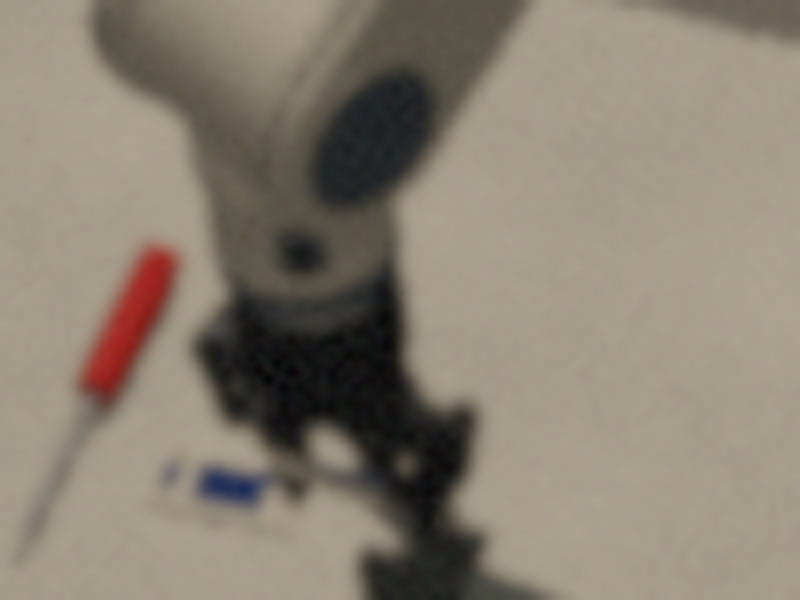

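The scene camera (l3, about (345,475)) now sees a strip of blue panel, so the cover is turning with a push of only about 7 N. Continuing the arc to a nominal 80°.

Request:
step_arm([
  {"x": 0.45, "y": 0, "z": 0.4, "roll": 0, "grip": 3},
  {"x": 0.9, "y": 0, "z": 0.87, "roll": 0, "grip": 3},
  {"x": 1.25, "y": 0, "z": 1.4, "roll": 0, "grip": 3},
  {"x": 1.55, "y": 0, "z": 1.95, "roll": 0, "grip": 3},
  {"x": 1.82, "y": 0, "z": 2.74, "roll": 0, "grip": 3},
  {"x": 1.82, "y": 0, "z": 2.74, "roll": 0, "grip": 3},
])

```text
t: 8.48
tool_pos: [0.5543, -0.2572, 0.0967]
ee_rot: [3.141, -0.001, -0.133]
force: [0.6, 0.0, 5.7]
grip_width: 0.642
```

Run:
```python
from plant import *
from h import *
st=read_state(); print(st['force'],st['moment'],st['grip_width'],st['tool_pos'])
d=R([0,0,SY]).T@(st['tool_pos']-np.array([.4947,-.2491,.0668]));print('delta stand mm',d*1e3)
s=snapshot('scene');t=snapshot('top')
crop(s,150,90,100,75,8,'l5.png');crop(t,290,165,100,75,8,'l6.png')
```

```text
[0.61051897 0.03541691 5.66380092] [0.23320998 0.31046413 0.00157296] 0.6419820951377705 [ 0.55425814 -0.25717626  0.09674076]
delta stand mm [60.10317184 -0.08299037 29.94075651]
```

View pics/l5.png

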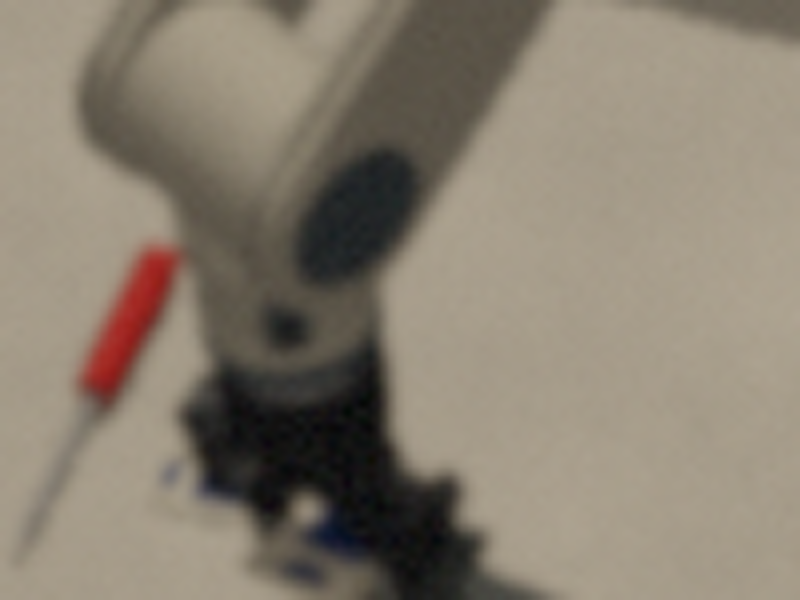

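View pics/l6.png

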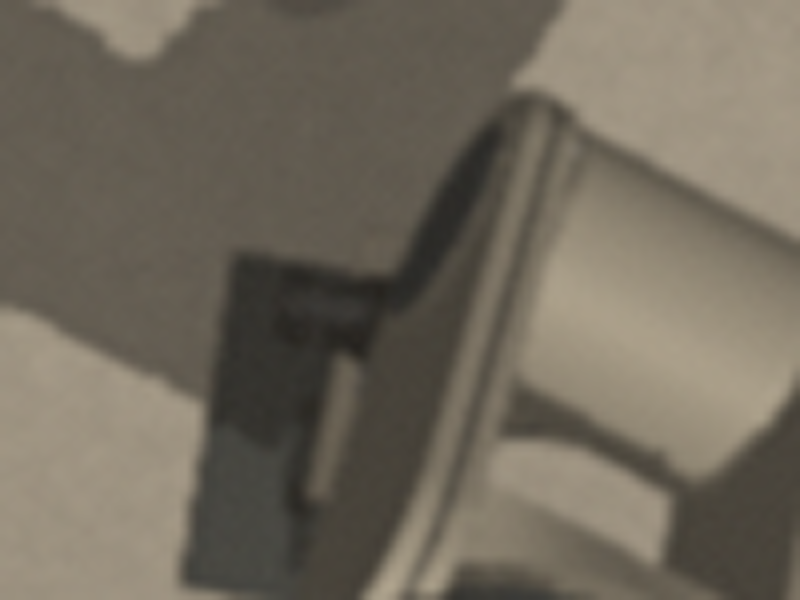

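The cover is nearly level, blue face up, with the wide end and mark toward +x (l5: mark at (300,568)). To find the pivot height exactly, I'll touch the rest's top edge lightly right under the grip.

Request:
step_arm([
  {"x": 0, "y": 0, "z": -2, "roll": 0, "grip": 3},
  {"x": -2.4, "y": 0, "z": -2, "roll": 0, "grip": 3},
  {"x": -4.8, "y": 0, "z": -2, "roll": 0, "grip": 3},
  {"x": -4.8, "y": 0, "z": -1, "roll": 0, "grip": 3},
  {"x": -4.8, "y": 0, "z": 0, "roll": 0, "grip": 3},
  {"x": -4.8, "y": 0, "z": 0.15, "roll": 0, "grip": 3},
  {"x": -4.8, "y": 0, "z": 0.15, "roll": 0, "grip": 3},
])

```text
t: 9.45
tool_pos: [0.506, -0.2506, 0.0945]
ee_rot: [-3.141, 0.0, -0.133]
force: [0.1, 0.0, -1.7]
grip_width: 0.642
```

Request:
step_arm([
  {"x": 0, "y": 0, "z": 0.2, "roll": 0, "grip": 3},
  {"x": 0, "y": 0, "z": 0.2, "roll": 0, "grip": 3},
])

```text
t: 9.7
tool_pos: [0.5057, -0.2506, 0.0929]
ee_rot: [3.142, -0.0, -0.133]
force: [0.4, -0.4, -1.2]
grip_width: 0.64
```

Request:
step_arm([
  {"x": 0, "y": 0, "z": 0.15, "roll": 0, "grip": 3},
  {"x": 0, "y": 0, "z": 0.15, "roll": 0, "grip": 3},
])

```text
t: 9.95
tool_pos: [0.5055, -0.2505, 0.0914]
ee_rot: [-3.142, 0.0, -0.133]
force: [-0.2, 0.0, -2.1]
grip_width: 0.641
```

Request:
step_arm([
  {"x": 0, "y": 0, "z": 0.15, "roll": 0, "grip": 3},
  {"x": 0, "y": 0, "z": 0.15, "roll": 0, "grip": 3},
])

```text
t: 10.2
tool_pos: [0.5055, -0.2505, 0.0898]
ee_rot: [-3.142, 0.0, -0.133]
force: [-0.7, 0.3, -1.3]
grip_width: 0.64
```

Request:
step_arm([
  {"x": 0, "y": 0, "z": 0.12, "roll": 0, "grip": 3},
  {"x": 0, "y": 0, "z": 0.12, "roll": 0, "grip": 3},
])

```text
t: 10.45
tool_pos: [0.5055, -0.2505, 0.0886]
ee_rot: [-3.142, 0.0, -0.133]
force: [-1.0, -0.4, -1.8]
grip_width: 0.645
```

Request:
step_arm([
  {"x": 0, "y": 0, "z": 0.12, "roll": 0, "grip": 3},
  {"x": 0, "y": 0, "z": 0.12, "roll": 0, "grip": 3},
])

```text
t: 10.7
tool_pos: [0.5055, -0.2505, 0.0874]
ee_rot: [-3.142, 0.0, -0.133]
force: [0.6, 0.7, -1.2]
grip_width: 0.637
```

Request:
step_arm([
  {"x": 0, "y": 0, "z": 0.1, "roll": 0, "grip": 3},
  {"x": 0, "y": 0, "z": 0.1, "roll": 0, "grip": 3},
])

```text
t: 10.95
tool_pos: [0.5055, -0.2505, 0.0864]
ee_rot: [-3.142, 0.0, -0.133]
force: [-0.0, 0.2, -1.7]
grip_width: 0.643
```

Request:
step_arm([
  {"x": 0, "y": 0, "z": 0.1, "roll": 0, "grip": 3},
  {"x": 0, "y": 0, "z": 0.1, "roll": 0, "grip": 3},
])

```text
t: 11.2
tool_pos: [0.5055, -0.2505, 0.0854]
ee_rot: [-3.142, 0.0, -0.133]
force: [-0.3, 0.4, -1.8]
grip_width: 0.642
```

Request:
step_arm([
  {"x": 0, "y": 0, "z": 0.1, "roll": 0, "grip": 3},
  {"x": 0, "y": 0, "z": 0.1, "roll": 0, "grip": 3},
])

```text
t: 11.45
tool_pos: [0.5055, -0.2505, 0.0844]
ee_rot: [-3.142, 0.0, -0.133]
force: [-0.2, 0.3, -1.3]
grip_width: 0.645
```

Run:
```python
from plant import *
from h import *
st=read_state(); print(st['t'],st['force'],st['moment'],st['tool_pos'])
s=snapshot('scene');t=snapshot('top')
crop(s,150,90,100,75,8,'n5.png');crop(t,290,165,100,75,8,'n6.png')
```

```text
11.45 [-0.18225666  0.26991082 -1.29569282] [-0.01250178 -0.02579216 -0.00700698] [ 0.50550824 -0.25051104  0.08442931]
```

View pics/n5.png

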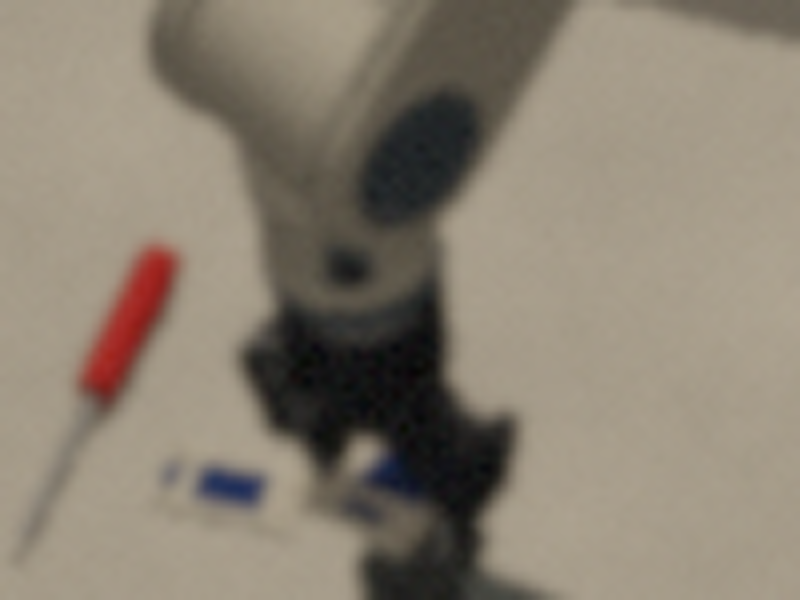

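View pics/n6.png

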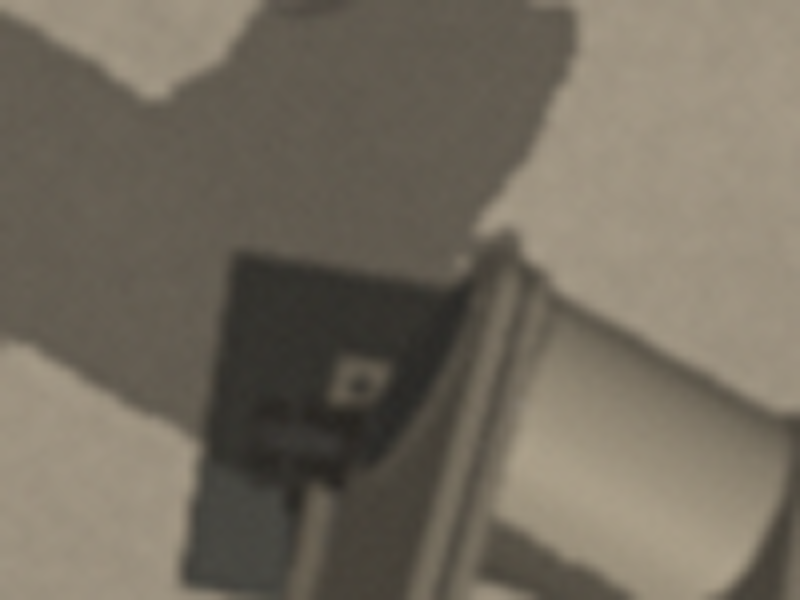

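```bash
python3 - <<'E'
from plant import *
from h import *
t=snapshot('top');s=snapshot('scene')
f=lambda p,o:((p[0]+.5)/8-.5+o[0],(p[1]+.5)/8-.5+o[1])
X,e=tri(t,f((364,382),(290,165)),s,f((362,508),(150,90)));print('mark',X,e, R([0,0,SY]).T@(X-np.r_[ST,0]))
E
python3 - <<'E'
import cv2,os
os.chdir('.')
for n in('n5','n6'):
    i=cv2.imread(f'pics/{n}.png'); i=i[300:600,250:550]; cv2.imwrite(f'pics/{n}z.png',cv2.resize(cv2.convertScaleAbs(i,alpha=1.7),(600,600),interpolation=cv2.INTER_CUBIC))
a=cv2.imread('pics/n5z.png');b=cv2.imread('pics/n6z.png');cv2.imwrite('pics/nz.png',cv2.resize(cv2.hconcat([a,b]),(800,400)))
E
```

```text
mark [ 0.53726014 -0.24141569  0.17781124] 0.014057860244402372 [0.04361844 0.01300127 0.17781124]
```

View pics/nz.png

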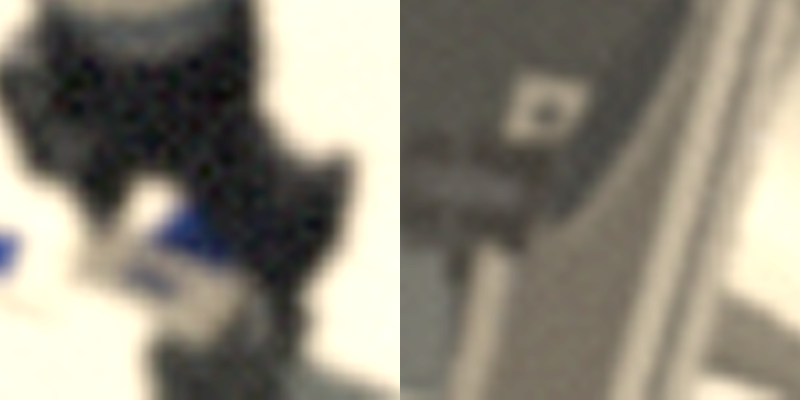

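The dark dot visible from above (n6 (363,382)) is a hole, not the mark, so that triangulation is void. I'll keep going down for the touch.

Request:
step_arm([
  {"x": 0, "y": 0, "z": 0.1, "roll": 0, "grip": 3},
  {"x": 0, "y": 0, "z": 0.1, "roll": 0, "grip": 3},
])

```text
t: 11.9
tool_pos: [0.5055, -0.2505, 0.0834]
ee_rot: [-3.142, 0.0, -0.133]
force: [-0.3, -0.4, -0.8]
grip_width: 0.643
```

Request:
step_arm([
  {"x": 0, "y": 0, "z": 0.1, "roll": 0, "grip": 3},
  {"x": 0, "y": 0, "z": 0.1, "roll": 0, "grip": 3},
])

```text
t: 12.15
tool_pos: [0.5055, -0.2505, 0.0824]
ee_rot: [-3.142, 0.0, -0.133]
force: [0.4, 0.4, -2.1]
grip_width: 0.649
```

Run:
```python
from plant import *
from h import *
t=snapshot('top')
u=((364.5)/8-.5+290,(382.5)/8-.5+165)
for z in(.15,.16,.17): print(z,R([0,0,SY]).T@(onz(t,*u,z)-np.r_[ST,0]))
st=read_state();print(R([0,0,SY]).T@(st['tool_pos']-np.r_[ST,0]))
```

```text
0.15 [0.04201962 0.0137106  0.15      ]
0.16 [0.04159794 0.01583942 0.16      ]
0.17 [0.04117627 0.01796825 0.17      ]
[ 0.01339324 -0.00023018  0.08246355]
```

Request:
step_arm([
  {"x": 0, "y": 0, "z": 0.1, "roll": 0, "grip": 3},
  {"x": 0, "y": 0, "z": 0.1, "roll": 0, "grip": 3},
])

```text
t: 12.45
tool_pos: [0.5055, -0.2505, 0.0814]
ee_rot: [-3.142, 0.0, -0.133]
force: [0.3, -0.3, -0.6]
grip_width: 0.642
```

Request:
step_arm([
  {"x": 0, "y": 0, "z": 0.1, "roll": 0, "grip": 3},
  {"x": 0, "y": 0, "z": 0.1, "roll": 0, "grip": 3},
])

```text
t: 12.7
tool_pos: [0.5057, -0.2506, 0.081]
ee_rot: [3.142, -0.0, -0.133]
force: [-1.9, 0.9, 3.4]
grip_width: 0.639
```

Contact at TCP z ≈ 0.081, where the force rises from −1.4 to +3.4 N. That is the pivot height for a level cover, so I'll press the narrow end down to that same height.

Request:
step_arm([
  {"x": 0, "y": 0, "z": -2.5, "roll": 0, "grip": 3},
  {"x": 2.4, "y": 0, "z": -3, "roll": 0, "grip": 3},
  {"x": 4.8, "y": 0, "z": -2.2, "roll": 0, "grip": 3},
  {"x": 4.9, "y": 0, "z": -1.5, "roll": 0, "grip": 3},
  {"x": 5.0, "y": 0, "z": -0.9, "roll": 0, "grip": 3},
  {"x": 5.05, "y": 0, "z": -0.4, "roll": 0, "grip": 3},
  {"x": 5.05, "y": 0, "z": -0.1, "roll": 0, "grip": 3},
  {"x": 5.05, "y": 0, "z": -0.1, "roll": 0, "grip": 3},
])

```text
t: 13.7
tool_pos: [0.5568, -0.2577, 0.0827]
ee_rot: [3.141, -0.003, -0.133]
force: [2.2, 0.6, 7.0]
grip_width: 0.646
```

Run:
```python
from plant import *
from h import *
st=read_state(); print(st['t'],st['force'],st['moment'],st['tool_pos'])
s=snapshot('scene');t=snapshot('top')
crop(s,150,90,100,75,8,'o5.png');crop(t,290,165,100,75,8,'o6.png')
```

```text
13.7 [2.21854095 0.60979675 6.96848495] [ 0.1861242  -0.10460992 -0.04470681] [ 0.55684915 -0.25772517  0.08269374]
```

View pics/o5.png

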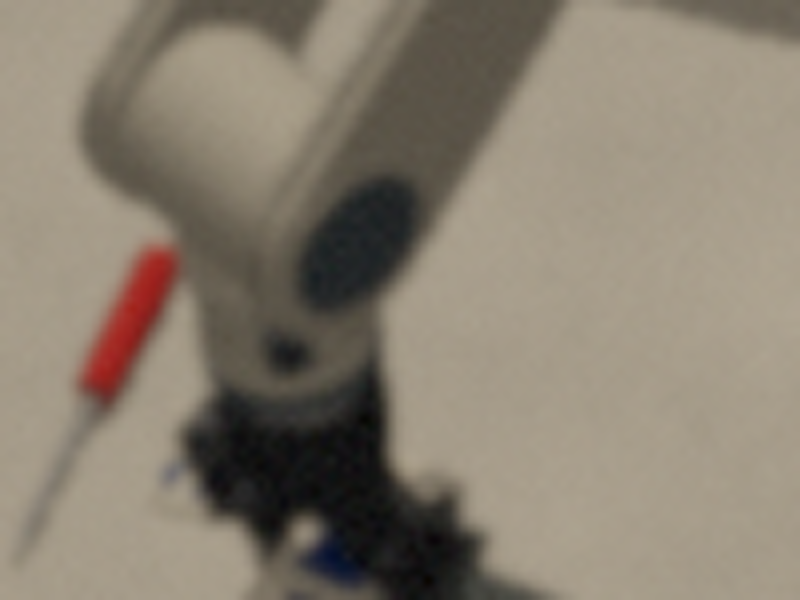

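View pics/o6.png

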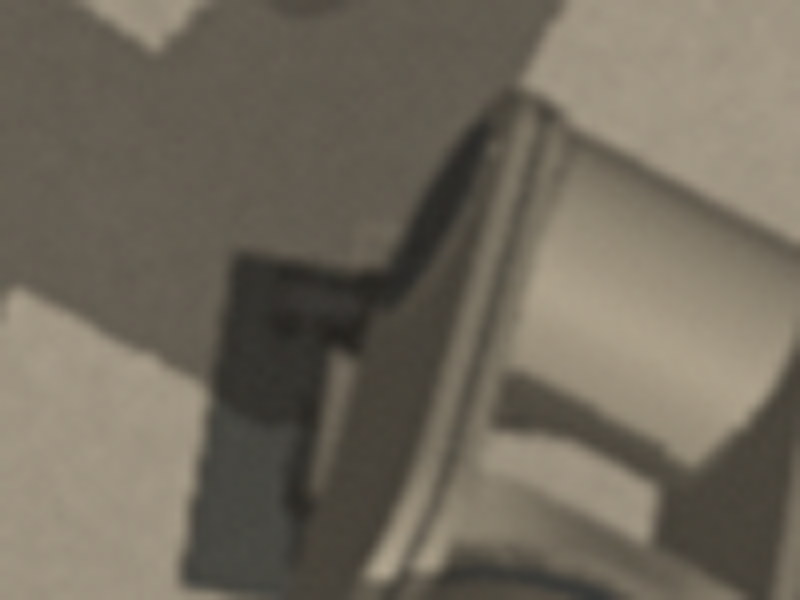

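Request:
step_arm([
  {"x": 0, "y": 0, "z": 0.2, "roll": 0, "grip": 3},
  {"x": 0, "y": 0, "z": 0.2, "roll": 0, "grip": 3},
])

```text
t: 14.05
tool_pos: [0.5569, -0.2577, 0.081]
ee_rot: [3.141, -0.004, -0.133]
force: [3.2, 0.3, 9.1]
grip_width: 0.636
```

Now a check: a light touch on the rest edge under the wide side, about 25 mm past the grip, should make contact at the same height.

Request:
step_arm([
  {"x": 0, "y": 0, "z": -2, "roll": 0, "grip": 3},
  {"x": -3.7, "y": 0, "z": -2, "roll": 0, "grip": 3},
  {"x": -7.4, "y": 0, "z": -2, "roll": 0, "grip": 3},
  {"x": -7.4, "y": 0, "z": -1.2, "roll": 0, "grip": 3},
  {"x": -7.4, "y": 0, "z": -0.6, "roll": 0, "grip": 3},
  {"x": -7.4, "y": 0, "z": -0.6, "roll": 0, "grip": 3},
])

```text
t: 14.8
tool_pos: [0.4828, -0.2475, 0.0851]
ee_rot: [-3.141, 0.0, -0.133]
force: [-0.8, 0.1, -1.3]
grip_width: 0.643
```

Run:
```python
from plant import *
from h import *
st=read_state(); print(st['t'],st['force'],st['moment'],st['tool_pos'])
s=snapshot('scene');t=snapshot('top')
crop(s,165,120,60,60,10,'p5.png');crop(t,300,180,60,60,10,'p6.png')
```

```text
14.8 [-0.82574126  0.07691922 -1.31126699] [ 0.05971378 -0.03328142 -0.00929077] [ 0.48275563 -0.24749104  0.08514285]
```

View pics/p5.png

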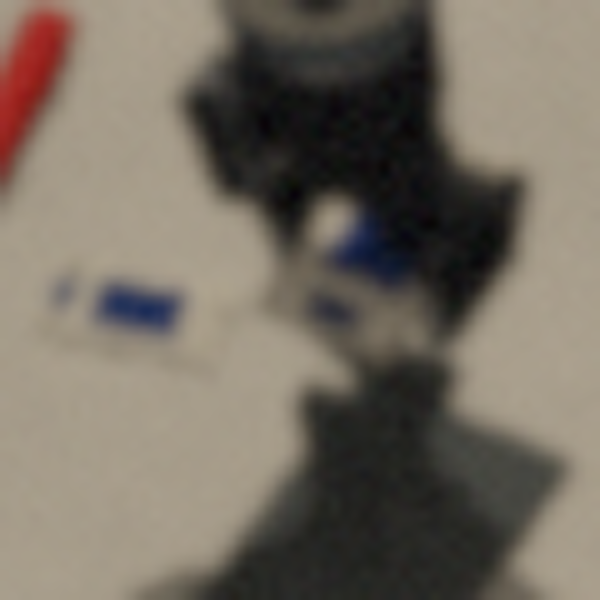

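View pics/p6.png

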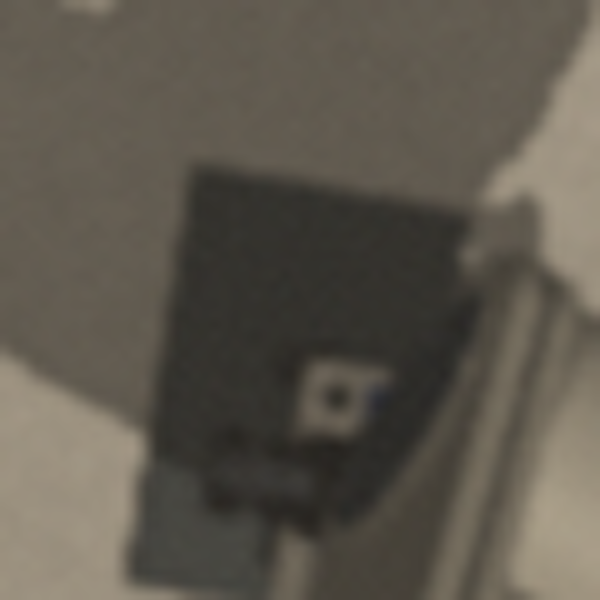

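Request:
step_arm([
  {"x": 0, "y": 0, "z": 0.15, "roll": 0, "grip": 3},
  {"x": 0, "y": 0, "z": 0.15, "roll": 0, "grip": 3},
])

```text
t: 15.15
tool_pos: [0.4824, -0.2474, 0.0839]
ee_rot: [-3.142, 0.0, -0.133]
force: [0.4, -0.3, -2.8]
grip_width: 0.639
```

Request:
step_arm([
  {"x": 0, "y": 0, "z": 0.1, "roll": 0, "grip": 3},
  {"x": 0, "y": 0, "z": 0.1, "roll": 0, "grip": 3},
])

```text
t: 15.4
tool_pos: [0.4823, -0.2474, 0.083]
ee_rot: [-3.142, 0.0, -0.133]
force: [0.0, -0.0, -1.1]
grip_width: 0.643
```

Request:
step_arm([
  {"x": 0, "y": 0, "z": 0.1, "roll": 0, "grip": 3},
  {"x": 0, "y": 0, "z": 0.1, "roll": 0, "grip": 3},
])

```text
t: 15.65
tool_pos: [0.4822, -0.2474, 0.0819]
ee_rot: [-3.141, 0.0, -0.133]
force: [0.1, -0.7, -2.0]
grip_width: 0.638
```

Request:
step_arm([
  {"x": 0, "y": 0, "z": 0.1, "roll": 0, "grip": 3},
  {"x": 0, "y": 0, "z": 0.1, "roll": 0, "grip": 3},
])

```text
t: 15.9
tool_pos: [0.4822, -0.2474, 0.0809]
ee_rot: [-3.142, 0.0, -0.133]
force: [0.2, 0.4, -0.5]
grip_width: 0.639
```

Request:
step_arm([
  {"x": 0, "y": 0, "z": 0.08, "roll": 0, "grip": 3},
  {"x": 0, "y": 0, "z": 0.08, "roll": 0, "grip": 3},
])

```text
t: 16.15
tool_pos: [0.4822, -0.2474, 0.0802]
ee_rot: [-3.142, 0.0, -0.133]
force: [0.0, 0.0, -0.3]
grip_width: 0.643
```

Request:
step_arm([
  {"x": 0, "y": 0, "z": 0.08, "roll": 0, "grip": 3},
  {"x": 0, "y": 0, "z": 0.08, "roll": 0, "grip": 3},
])

```text
t: 16.4
tool_pos: [0.4822, -0.2474, 0.0793]
ee_rot: [-3.142, 0.0, -0.133]
force: [-0.1, 0.5, -0.8]
grip_width: 0.644
```

Run:
```python
from plant import *
st=read_state(); print(st['force'],st['moment'],st['tool_pos'])
```

```text
[-0.06105997  0.5215249  -0.81686489] [ 0.00743733 -0.06087267 -0.05364749] [ 0.48222826 -0.24739127  0.07933262]
```

Request:
step_arm([
  {"x": 0, "y": 0, "z": 0.08, "roll": 0, "grip": 3},
  {"x": 0, "y": 0, "z": 0.08, "roll": 0, "grip": 3},
])

```text
t: 16.65
tool_pos: [0.4823, -0.2475, 0.0788]
ee_rot: [3.142, -0.0, -0.133]
force: [0.3, -0.2, 1.0]
grip_width: 0.64
```

Request:
step_arm([
  {"x": 0, "y": 0, "z": 0.08, "roll": 0, "grip": 3},
  {"x": 0, "y": 0, "z": 0.08, "roll": 0, "grip": 3},
])

```text
t: 16.9
tool_pos: [0.4824, -0.2475, 0.0782]
ee_rot: [3.141, -0.0, -0.133]
force: [-3.4, 1.0, 5.7]
grip_width: 0.642
```

Wide side touches at TCP z ≈ 0.079, narrow side at ≈ 0.081 over a 75 mm baseline, so the wide end is about 1.5° high. One more small press on the narrow end should trim that.

Request:
step_arm([
  {"x": 0, "y": 0, "z": -2, "roll": 0, "grip": 3},
  {"x": 3.7, "y": 0, "z": -2, "roll": 0, "grip": 3},
  {"x": 7.4, "y": 0, "z": -1.5, "roll": 0, "grip": 3},
  {"x": 7.4, "y": 0, "z": -0.7, "roll": 0, "grip": 3},
  {"x": 7.4, "y": 0, "z": -0.2, "roll": 0, "grip": 3},
  {"x": 7.4, "y": 0, "z": 0, "roll": 0, "grip": 3},
  {"x": 7.4, "y": 0, "z": 0, "roll": 0, "grip": 3},
])

```text
t: 17.77
tool_pos: [0.556, -0.2573, 0.0788]
ee_rot: [3.142, -0.002, -0.134]
force: [2.6, 1.1, 8.1]
grip_width: 0.642
```

Run:
```python
from plant import *
from h import *
st=read_state();t=snapshot('top')
u=((338.5)/10-.5+300,(397.5)/10-.5+180)
H=R([0,0,SY]).T@(onz(t,*u,.1575)-np.array([.48275,-.24749,0]));print('hole rel pivot',H)
sp=.045-H[0];print('sp',sp)
y=-.160
tgt=np.r_[.4997,.1763,0]+R([0,0,y])@np.array([sp,0,0])
print('target',tgt)
print('now',st['tool_pos'],rel(st,[tgt[0],tgt[1],.16],y))
```

```text
hole rel pivot [0.02914699 0.01768525 0.1575    ]
sp 0.015853009902519033
target [0.51535052 0.17377433 0.        ]
now [ 0.55602072 -0.25734124  0.07884334] (array([ -9.76, -42.18,  -8.14]), np.float64(0.026))
```

Request:
step_arm([
  {"x": 0, "y": 0, "z": -3.5, "roll": 0, "grip": 3},
  {"x": -1, "y": -1, "z": -7.5, "roll": 0, "grip": 3},
  {"x": -2.5, "y": -5, "z": -8.1, "roll": 0, "grip": 3},
  {"x": -4, "y": -10, "z": -8.1, "roll": 0.01, "grip": 3},
  {"x": -5.5, "y": -15, "z": -8.1, "roll": 0.026, "grip": 3},
  {"x": -7, "y": -20, "z": -8.1, "roll": 0.026, "grip": 3},
  {"x": -8.5, "y": -25, "z": -8.1, "roll": 0.026, "grip": 3},
  {"x": -9.7, "y": -29, "z": -8.1, "roll": 0.026, "grip": 3},
])

```text
t: 18.82
tool_pos: [0.4957, 0.0444, 0.1583]
ee_rot: [3.141, 0.002, -0.159]
force: [1.4, -0.1, -0.3]
grip_width: 0.639
```

Run:
```python
from plant import *
from h import *
st=read_state();print(st['tool_pos'],st['ee_rot'],st['force'],rel(st,[.5153,.1738,.16],-.16))
```

```text
[0.49569866 0.04440515 0.15827452] [ 3.14120147e+00  1.79477786e-03 -1.58969514e-01] [ 1.43197322 -0.14861492 -0.28361505] (array([ -0.11, -13.09,  -0.18]), np.float64(0.001))
```

Request:
step_arm([
  {"x": 0, "y": -4, "z": 0, "roll": 0, "grip": 3},
  {"x": 0, "y": -8, "z": 0, "roll": 0, "grip": 3},
  {"x": 0, "y": -11.5, "z": 0, "roll": 0, "grip": 3},
  {"x": 0, "y": -13.1, "z": 0, "roll": 0, "grip": 3},
  {"x": 0, "y": -13.1, "z": 0, "roll": 0, "grip": 3},
])

```text
t: 19.45
tool_pos: [0.5179, 0.1724, 0.1584]
ee_rot: [3.141, 0.001, -0.158]
force: [-0.3, -0.0, -1.0]
grip_width: 0.642
```

Run:
```python
from plant import *
from h import *
st=read_state();print(st['tool_pos'],st['ee_rot'],st['force'],rel(st,[.5153,.1738,.083],-.16))
s=snapshot('scene');t=snapshot('top')
crop(s,265,130,80,75,8,'q5.png');crop(t,165,180,80,75,8,'q6.png')
```

```text
[0.5179272  0.17235902 0.15836094] [ 3.14082910e+00  1.01082442e-03 -1.57930661e-01] [-0.26668515 -0.00147793 -0.96546499] (array([-0.27, -0.11,  7.54]), np.float64(0.002))
```

View pics/q5.png

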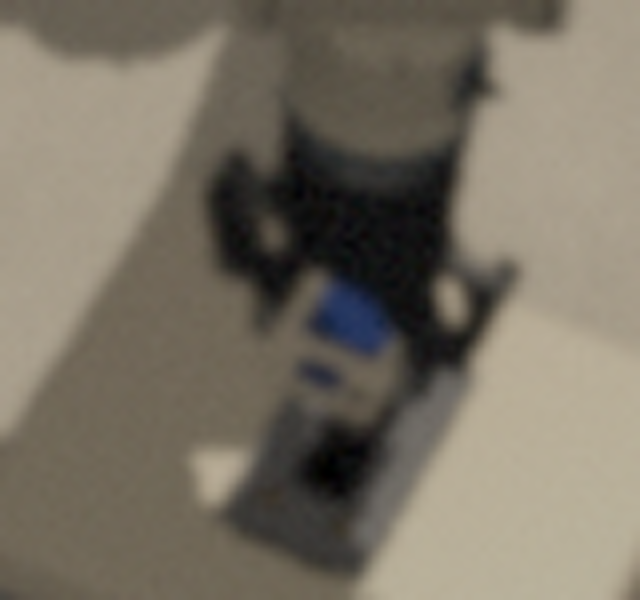

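View pics/q6.png

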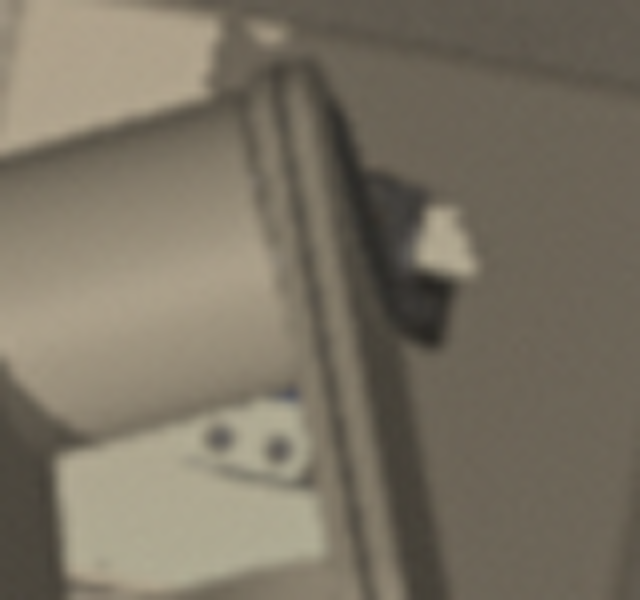

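The cover is above the tracer. In the top view (q6) its narrow-pair holes show at (220,438) and (277,450), and the scene view (q5) shows the frame with the panel and mark. Lowering to hover height with a small correction.

Request:
step_arm([
  {"x": -0.27, "y": -0.1, "z": 2.5, "roll": 0.002, "grip": 3},
  {"x": -0.27, "y": -0.1, "z": 5, "roll": 0.002, "grip": 3},
  {"x": -0.27, "y": -0.1, "z": 6.8, "roll": 0.002, "grip": 3},
  {"x": -0.27, "y": -0.1, "z": 7.3, "roll": 0.002, "grip": 3},
  {"x": -0.27, "y": -0.1, "z": 7.3, "roll": 0.002, "grip": 3},
  {"x": -0.27, "y": -0.1, "z": 7.3, "roll": 0.002, "grip": 3},
])

```text
t: 20.3
tool_pos: [0.5169, 0.1739, 0.0866]
ee_rot: [-3.141, -0.001, -0.161]
force: [0.4, 0.7, -1.0]
grip_width: 0.644
```

Run:
```python
from plant import *
from h import *
st=read_state();print(st['t'],st['tool_pos'],st['ee_rot'],st['force'],st['moment'],st['grip_width'],rel(st,[.5153,.1738,.083],-.16))
s=snapshot('scene');t=snapshot('top')
crop(s,275,150,70,60,10,'r5.png');crop(t,170,190,70,60,10,'r6.png')
import pickle;pickle.dump((t,s),open('b.pkl','wb'))
```

```text
20.3 [0.51691425 0.17393697 0.08660214] [-3.14096983e+00 -1.26608992e-03 -1.61241164e-01] [ 0.3500703   0.68404893 -0.98281399] [ 0.01135484 -0.06019833 -0.05518673] 0.6436701898477963 (array([-0.16,  0.04,  0.36]), np.float64(-0.001))
```

View pics/r5.png

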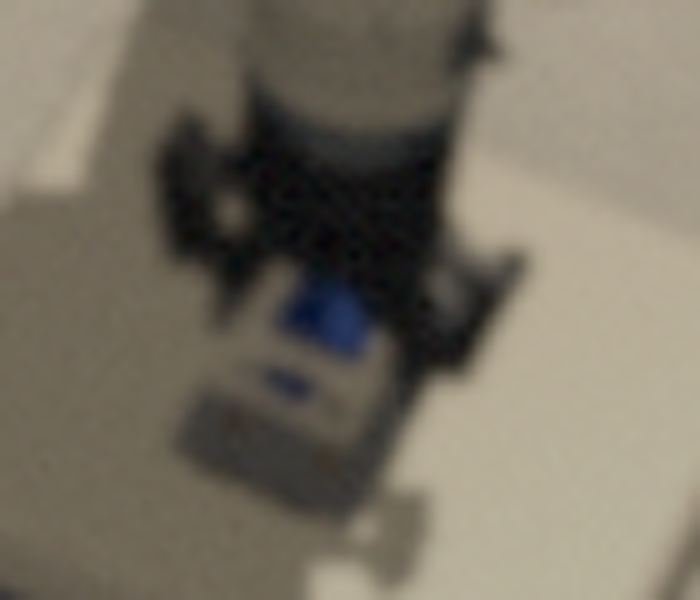

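View pics/r6.png

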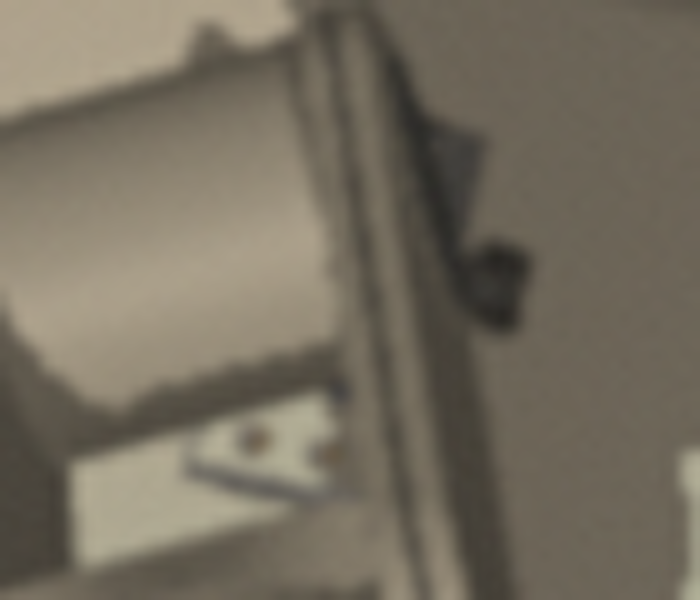

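```bash
cat > chk.py <<'E'
import pickle,sys
from h import *
t,s=pickle.load(open(sys.argv[1],'rb')); zi=float(sys.argv[2])
c=np.array([.4993,.1756]);y=-.158
P=lambda x,yy,z:np.r_[c,0]+R([0,0,y])@np.array([x,yy,z])
ct=lambda p:((proj(t,p)-[170,190]+.5)*10-.5).round()
cs=lambda p:((proj(s,p)-[275,150]+.5)*10-.5).round()
for n,x,yy in(('h0',.045,.018),('h1',.045,-.018),('h2',-.045,.011),('h3',-.045,-.011)):
    print(n,'top out/in',ct(P(x,yy,zi+.006)),ct(P(x,yy,zi)),'thread',ct(P(x,yy,.12)),'| scene',cs(P(x,yy,zi+.006)),cs(P(x,yy,zi)),'thread',cs(P(x,yy,.12)))
for x,yy in((.055,.028),(.055,-.028),(-.055,.028),(-.055,-.028)):
    print('corner',x,yy,'top',ct(P(x,yy,zi+.006)),ct(P(x,yy,zi)),'scene',cs(P(x,yy,zi+.006)),cs(P(x,yy,zi)))
for x,yy in((.063,.037),(.063,-.037)): print('frame',ct(P(x,yy,.12)),cs(P(x,yy,.12)))
E
python3 chk.py b.pkl .1536
python3 - <<'E'
import cv2
a=cv2.imread('pics/r5.png')[230:540,150:450];b=cv2.imread('pics/r6.png')[380:520,150:360]
cv2.imwrite('pics/r5z.png',cv2.resize(cv2.convertScaleAbs(a,alpha=1.9),None,fx=1.9,fy=1.9,interpolation=cv2.INTER_CUBIC))
cv2.imwrite('pics/r6z.png',cv2.resize(cv2.convertScaleAbs(b,alpha=1.4),None,fx=3,fy=3,interpolation=cv2.INTER_CUBIC))
E
```

```text
h0 top out/in [289. 154.] [291. 155.] thread [306. 158.] | scene [333. 398.] [332. 407.] thread [324. 458.]
h1 top out/in [403. 176.] [405. 176.] thread [416. 179.] | scene [241. 358.] [240. 368.] thread [234. 420.]
h2 top out/in [254. 445.] [257. 445.] thread [273. 439.] | scene [420. 208.] [418. 217.] thread [409. 270.]
h3 top out/in [324. 459.] [327. 458.] thread [341. 452.] | scene [364. 185.] [363. 194.] thread [355. 248.]
corner 0.055 0.028 top [263. 117.] [266. 118.] scene [347. 430.] [346. 439.]
corner 0.055 -0.028 top [441. 150.] [443. 151.] scene [204. 368.] [203. 378.]
corner -0.055 0.028 top [194. 467.] [197. 466.] scene [474. 206.] [472. 215.]
corner -0.055 -0.028 top [372. 501.] [374. 500.] scene [334. 148.] [332. 157.]
frame [259.  92.] [351. 517.]
frame [485. 134.] [165. 436.]
```

View pics/r5z.png

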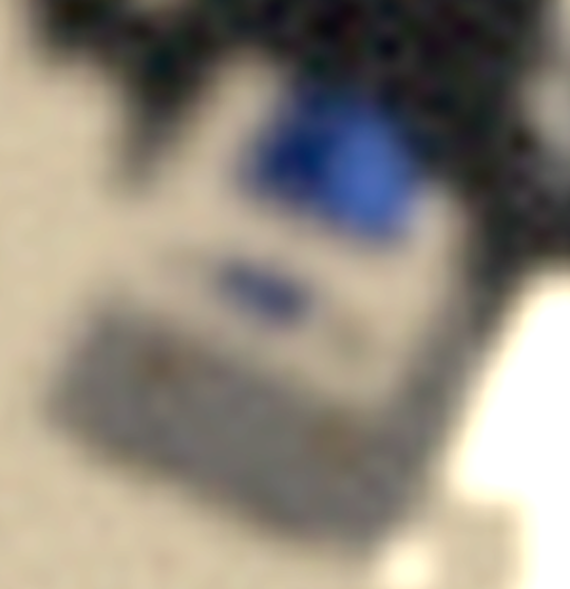

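View pics/r6z.png

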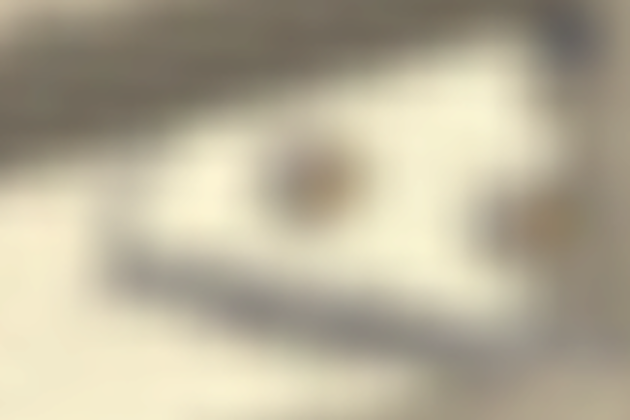

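Compared with an aligned cover, the holes in the top view (h2 at (254,441), h3 at (325,453); predicted (255,445) and (325,458)) sit about 1.5 mm too far along +x. The brass threads show through both. I'll trim x by −1.2 mm and lower 3 mm.

Request:
step_arm([
  {"x": -0.12, "y": 0, "z": 0.3, "roll": 0, "grip": 3},
  {"x": -0.12, "y": 0, "z": 0.3, "roll": 0, "grip": 3},
  {"x": -0.12, "y": 0, "z": 0.3, "roll": 0, "grip": 3},
  {"x": -0.12, "y": 0, "z": 0.3, "roll": 0, "grip": 3},
])

```text
t: 20.9
tool_pos: [0.5151, 0.174, 0.0828]
ee_rot: [-3.142, -0.0, -0.161]
force: [0.1, -0.1, -0.5]
grip_width: 0.64
```

```bash
python3 - <<'E'
from plant import *
from h import *
st=read_state();print(st['t'],st['tool_pos'],st['ee_rot'],st['force'],st['grip_width'])
s=snapshot('scene');t=snapshot('top')
import pickle;pickle.dump((t,s),open('b2.pkl','wb'))
crop(s,275,150,70,60,10,'u5.png');crop(t,170,190,70,60,10,'u6.png')
a=cv2.imread('pics/u5.png')[230:540,150:450];b=cv2.imread('pics/u6.png')[380:520,150:360]
a=cv2.resize(cv2.convertScaleAbs(a,alpha=1.9),None,fx=1.9,fy=1.9,interpolation=cv2.INTER_CUBIC)
b=cv2.resize(cv2.convertScaleAbs(b,alpha=1.4),None,fx=3,fy=3,interpolation=cv2.INTER_CUBIC)
cv2.imwrite('pics/u5z.png',a);cv2.imwrite('pics/u6z.png',b)
print(st['tool_pos'][2]+.067)
E
python3 chk.py b2.pkl .1507
```

```text
20.9 [0.51510039 0.17402478 0.08284941] [-3.14157530e+00 -3.12167852e-05 -1.61185573e-01] [ 0.09804755 -0.11530521 -0.53458031] 0.6399265974659528
0.14984940902878816
h0 top out/in [290. 155.] [293. 155.] thread [306. 158.] | scene [332. 402.] [331. 412.] thread [324. 458.]
h1 top out/in [404. 176.] [406. 177.] thread [416. 179.] | scene [241. 363.] [239. 372.] thread [234. 420.]
h2 top out/in [256. 445.] [258. 444.] thread [273. 439.] | scene [419. 212.] [417. 222.] thread [409. 270.]
h3 top out/in [325. 458.] [328. 457.] thread [341. 452.] | scene [364. 189.] [362. 199.] thread [355. 248.]
corner 0.055 0.028 top [265. 117.] [267. 118.] scene [346. 434.] [345. 443.]
corner 0.055 -0.028 top [442. 150.] [443. 151.] scene [203. 373.] [202. 382.]
corner -0.055 0.028 top [195. 467.] [198. 466.] scene [473. 210.] [471. 220.]
corner -0.055 -0.028 top [373. 500.] [376. 499.] scene [333. 152.] [332. 162.]
frame [259.  92.] [351. 517.]
frame [485. 134.] [165. 436.]
```

View pics/u5z.png

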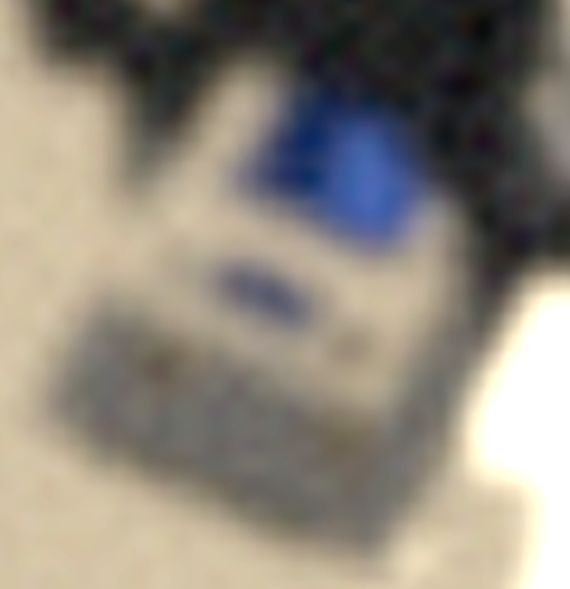

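View pics/u6z.png

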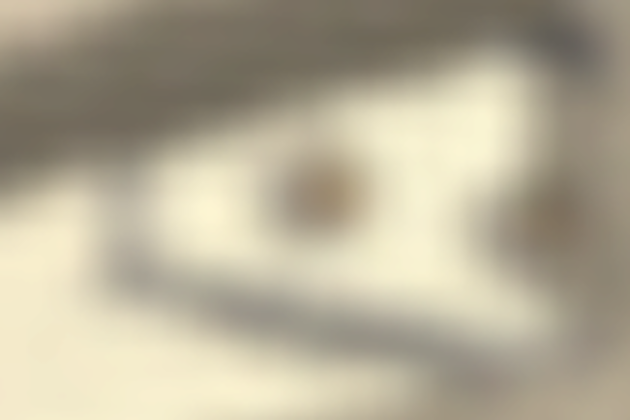

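Hole 2 is at (255,444) against a predicted (257,444), hole 3 at (327,455) against (326,457), and wide hole 0 in the scene view at (333,409) against (331,407). All agree within about 1 mm, and the inner face is about 30 mm above the frame. Handing in.

Run:
```python
from plant import *
print(read_state()['qd'].round(4)); print(close_job())
```

```text
[-0.0008 -0.0021  0.0028 -0.0004  0.0012  0.    ]
the job is handed in; nothing more can be done
None
```

I took the cover off its stand and handed the job in with the gripper still holding it about 30 mm above the mounting frame. It is blue face up, with its wide-set holes over the wide-set threads. The job took about 21 s.

The tool can only roll about its own axis, so I levelled the cover by pressing its narrow end on the top edge of the stand's back rest, with about 10 N at most. Then I carried it over well above the tracer.

**Last checks**
- **Hole positions:** both narrow holes and wide hole 0 lie within about 1 mm of where an aligned cover should show them. In the top view, brass thread shows through the narrow holes.
- **Level:** before the final trim, light touches on the rest showed the wide end about 1.5° high. I did not re-touch after that trim, so level within about 1° is an estimate; the pictures agree with it.
- **Holding:** the arm was still, the grip was steady, and I saw no sign that the cover touched the tracer or that anything else was disturbed.

**What disagreed or stayed uncertain**
- **Fingertip height:** both cameras put the fingertips about 35–40 mm higher than the reported TCP. I used picture-based and touch-based heights instead.
- **Hole 1:** its reading in the scene view was too blurred to use. One corner reading there was also about 1 pixel (3–4 mm) off.
- **Refused and discarded readings:** one early move call was refused for a missing grip value. One triangulation that mixed up a hole and the mark was discarded.

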